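# Fetch the mallow tin from the latched herb case and stand it on the scale

## Task

Unlatch the green herb case by swinging its lever out and up past centre until the draw hook comes off the keeper, then swing the lid right back so that it stays open by itself. Take out the tin with the purple lid and stand it gently, upright, on the pan of the scale; leave the two other tins in their places in the open case, and do not disturb the jar or the scoop.

Things in the scene. Friction and masses are not known exactly. Their poses are not given: they have to be found in the camera images.
- case: green steel case, heavy and fixed, 150 deep (x) x 270 wide (y), rim 150 high; lid 154 x 274, 28 high on top of that. Origin: centre of the underside on the bench; x points from the latch face, which looks roughly to the robot's right (-y), to the hinge side. Inside 142 x 262, floor 12 above the bench, two dividers 45 high at y -40 and +40: three places along y, one tin in each
- lever (a joint): latch lever, rad: 0 shut, hanging down; swings out (case -x) and up to 2.7 about the case's y through latch_pivot. Springs shut if let go below 0.35 (dead centre; about 5 N at the paddle); past that it is pulled on outwards and the hook is slack by 0.9. From about 1.7 the hook, kicked outwards by a light spring, is clear; go to 2.2. Let go there, lever and hook sink down together
- latch_pivot (a point): the lever's pivot axis, on the middle of the latch face: in the case frame (-95, 0, 126.5), 20 out from the wall
- lever_paddle (a point): middle of the lever's steel finger paddle, 28 wide (case y), 5 thick, 44 long, 64 from the pivot axis. Shut, it is 62 below and 16.5 out (case -x) from the pivot, 64.5 above the bench, 36.5 from the wall, free behind. Pinched by its 28 wide sides it can turn between the pads. Lid and latch stand over it: reach it slanting, from in front of the latch face
- hook_claw (a point): underside of the draw hook's claw (16 wide) which sits over the keeper bar while latched; the hook's pin is 16 from the pivot on the lever, the hook is 55 long
- keeper_bar (a point): axis of the keeper bar (7 diameter, 32 long) on the lid's front, 10 above the rim and 14 out from the case wall; the hook claw sits on it at the start, claw point about 4 above it
- lid (a joint): lid, rad: 0 = shut, opens upwards about the hinge line on the case's far side to its stop at 1.75. Mass about 0.55 kg: it falls shut again if let go below about 1.3 and falls gently open on to the stop above that. Held down while the hook is on the keeper
- lid_hinge (a point): lid hinge line (along the case's y): in the case frame (75, 0, 150)
- lid_handle (a point): middle of the black grab handle on the lid: a round bar 12 thick, about 104 free length along the case's y, its axis 38 above the lid's top; with the lid shut 122 from the hinge line towards the latch face and 66 above it (216 above the bench)
- tin_purple: round tin, 50 diameter, 132 tall, aluminium with purple lid (top 16) and purple band, about 0.16 kg; origin at the centre of its underside, z up. Stands in one of the case's three places, top 144 above the bench (6 below the rim)
- tin_orange: the same tin with orange lid and band, to be left in its place
- tin_green: the same tin with green lid and band, to be left in its place
- scale_pan (a point): centre of the top of the scale's round steel pan, 150 diameter, 55 above the bench, flat without a rim; white scale body 215 x 170, on the latch side of the case
- jar: amber glass jar with green cap, 72 diameter, 110 tall, origin under its centre; bystander
- scoop: small aluminium scoop with wooden handle lying on the bench, about 170 long, 28 high; bystander

How it is judged:
By the outcome, as a careful person would: the job done as asked, in the order asked, and still so for the second after the job is handed in, with the robot touching nothing.
It also fails if it takes over 67 s, if anything falls off the work surface, if the arm or the gripper's body presses on something with over 40 N, if the wrist force passes 120 N, or if a joint passes its speed limit or range.

## Robot

A 6-joint arm with a two-finger parallel gripper is mounted at the origin on the work surface. World frame = base frame: x ahead of the robot, y to its left, z up, the work surface at z = 0. Lengths are in m, angles in rad, forces in N, time in s.
With the tool pointing down it reaches from about 0.225 to 0.875 m from the base axis. Payload 3.4 kg.
Tool frame: the origin (TCP) lies between the finger pads; the fingertips stand 11 mm ahead of it and the grasp point (between the pads) lies 8 mm behind it (tips_ahead is the distance from the TCP to the fingertips, in m); z points along the fingers, x is the direction in which the jaws open and shut, and the axes are right-handed (so a half turn about z gives the same grasp; the last joint's range is limited). The gripper opens to 85 mm and grips with 20 to 120 N. Pads are 22 mm wide; open, the fingers measure 114 mm over their backs; the gripper's body (76 mm by 85 mm) begins 54 mm behind the grasp point. The pads swing forward as they close: fully open they stand 13 mm farther back than shut.
Start: joints at [1.009, 0.276, 1.505, -0, 1.361, -0.121], TCP at [0.245, 0.52, 0.242] pointing down, gripper open.
Joint ranges: [-2.89, 2.89], [-0.75, 2.08], [0.22, 2.7], [-1.18, 4.32], [0.11, 2.71], [-2.7, 2.7]. Speed limits (rad/s): [2.57, 2.57, 3.14, 3.14, 3.14, 3.14].

## Interface

Orientations are given as a unit quaternion [w, x, y, z].
In Python, from rig import get_state, get_image, sign_off, masks_of, tips_ahead gives the robot as it stands.
- The arm moves only by the tool play_rows, never from a script. Its argument "series" is a list of rows, each an object of numbers: "fingers": the closure, from -1 (fully open) to 1 (shut); "dx", "dy", "dz": the shift along the world's x, y, z in mm; "turn": the turn about the world's z in rad. A call has 1 to 20 rows; each row shifts and turns the pose as measured when the row begins; what a row does not reach is not made up. A row lasts 1/12 s, in which the tool goes at most 41.7 mm and 7.16 degrees, less where a joint would pass 70% of its speed; a pose out of reach is approached as far as the arm can. A call with a gripper value outside its range is refused whole. The fingers move at their own pace and stop on an object; "squeeze" is the grip in N (left out, the last holds). Time passes only in rows, so rows that do not move let the fingers close. It gives the time, the measured TCP pose, the force and the opening at its end, in the units of the state.
- get_state(): the state, without advancing time (a new reading comes with each control period).
- get_image(name): name is "side" or "top"; returns a dict with "pixels" (400x640x3 uint8, red, green, blue), "vfov" (degrees; the focal length in pixels is half the picture's height over the tangent of half this angle, whatever the lens; pixels are square), "cx", "cy" (the principal point, pixels), "dist" ([k1, k2, p1, p2, k3] as OpenCV has them; the pictures are not rectified), "rvec" (rotation vector, rad) and "tvec" (3), from world to camera coordinates, as OpenCV has them. Camera axes: x right, y down, z forward; pixel columns grow to the right and rows downward; lengths in m; the calibration is good to about 2 mm. A picture is of the moment at which its call begins. There is no depth.
- sign_off(): hands the job in, once; it reports no verdict.
Trained networks look in a picture, given as the dict that the camera call returned (one of the last four; its "shot" number tells which), for a name from the list of things; names that differ only in an ending like _2 or _b are one class to them, and where a whole thing is asked for, a point or a joint stands for the part that bears it (a point fixed in the world has none). Each returns a list of dicts, best first, with "p" (0 to 1); they miss things now and then, are a little off and sometimes report something else, mostly with a low value. They report only what shows in the picture. A call takes as long as a camera call.
- masks_of(picture, label): "region" (400x640 bool, what is visible of it) and "xy" ([column, row] in pixels, amid what is visible of it).
The state is a dict: "clock": time; "qpos": joint angles; "qd": joint speeds; "effort": joint torques, N m; "position": TCP position; "ee_rot": TCP orientation; "contact_force": force on the tool from outside, world axes, zero at the start; "moment": the same for the moment, N m; "width": finger opening in m.
Only numpy, scipy, OpenCV 4.12 (cv2) and the standard library are available. Lean on these libraries where they do the work, as an engineer would, in place of code of your own. Each camera call takes 0.05 s, during which the arm holds its last target. There are 200 camera calls.

## Working session

There is one attempt and no reset: what is moved stays moved. The work goes in short steps, Python scripts to look and compute and a tool call to move; the robot and the scene stay as the last step left them, time stands still between calls to the robot, and variables do not carry over. Pictures are saved under pics/ and viewed, about 8 in all and at most 12, crops included, and the job is handed in when it is done.

Besides the shell and the picture viewer there is one more tool, called after ">>>" in YAML: its name, and indented under it one key for each argument. play_rows: Moves the arm, as the interface text tells. Its arguments: {"type":"object","properties":{"series":{"type":"array"},"squeeze":{"type":"number"}},"required":["series"]}

```bash
mkdir -p pics; cat > h.py <<'E'
import numpy as np, cv2
from rig import *
def cam(p):
    f=200/np.tan(np.radians(p["vfov"])/2)
    K=np.array([[f,0,p["cx"]],[0,f,p["cy"]],[0,0,1.]])
    return K,np.array(p["dist"],float),np.array(p["rvec"],float),np.array(p["tvec"],float)
def proj(p,X):
    K,d,r,t=cam(p); return cv2.projectPoints(np.array(X,float).reshape(-1,1,3),r,t,K,d)[0].reshape(-1,2)
def atz(p,uv,z):
    K,d,r,t=cam(p); R=cv2.Rodrigues(r)[0]
    n=cv2.undistortPoints(np.array(uv,float).reshape(-1,1,2),K,d).reshape(-1,2)
    D=np.c_[n,np.ones(len(n))]@R; C=-R.T@t.ravel()
    return C+D*((z-C[2])/D[:,2])[:,None]
def tri(p,uv,q,uw):
    a=[]
    for c,u in((p,uv),(q,uw)):
        K,d,r,t=cam(c);R=cv2.Rodrigues(r)[0]
        n=cv2.undistortPoints(np.array(u,float).reshape(1,1,2),K,d).ravel()
        D=R.T@np.r_[n,1];D/=np.linalg.norm(D);a.append((-R.T@t.ravel(),D))
    A=sum(np.eye(3)-np.outer(D,D) for C,D in a);b=sum((np.eye(3)-np.outer(D,D))@C for C,D in a)
    return np.linalg.solve(A,b)
def save(p,n,crop=None,s=1):
    im=p["pixels"][:,:,::-1]
    if crop: im=im[crop[1]:crop[3],crop[0]:crop[2]]
    cv2.imwrite("pics/"+n,cv2.resize(im,None,fx=s,fy=s,interpolation=cv2.INTER_CUBIC))
E
python3 - <<'E'
from h import *
s=get_state();print(s)
for n in("side","top"):
    p=get_image(n);save(p,n+"0.png")
    K,d,r,t=cam(p);print(n,-cv2.Rodrigues(r)[0].T@t.ravel())
    for l in("case","lever_paddle","hook_claw","keeper_bar","lid_handle","lid","scale_pan","jar","scoop","latch_pivot"):
        m=masks_of(p,l)
        for k in m[:1]:
            ys,xs=np.nonzero(k["region"]);print(l,round(k["p"],2),np.round(k["xy"],1),len(xs),xs.min(),xs.max(),ys.min(),ys.max())
            if n=="top" and len(xs):
                c,_=cv2.findContours(k["region"].astype(np.uint8),0,2);print("   ",cv2.minAreaRect(max(c,key=len)))
E
```

```text
{'clock': 0.0, 'qpos': array([ 1.00898127e+00,  2.76576865e-01,  1.50615532e+00, -3.62123865e-05,
        1.36067851e+00, -1.20993267e-01]), 'qd': array([-0.00034679, -0.00016543,  0.00071936,  0.00068175, -0.00076042,
        0.00055342]), 'effort': array([ 2.46424488e-04, -4.16778266e+01, -2.45808005e+01, -2.24409346e-04,
        1.06468305e-02, -6.06002928e-06]), 'position': array([0.24507873, 0.51958521, 0.24144118]), 'ee_rot': array([ 4.06456846e-04,  8.44593036e-01,  5.35408047e-01, -8.13278715e-04]), 'contact_force': array([-1.25522038, -1.02674614,  0.09831081]), 'moment': array([ 0.0136789 ,  0.00635021, -0.00211308]), 'width': 0.08544307590934895}
side [0.20577499 0.16850919 1.27027371]
case 0.97 [299.8 187.8] 8240 242 358 127 256
lever_paddle 0.48 [329.6 163.7] 35 326 332 162 167
hook_claw 0.42 [327.8 162.9] 44 325 332 161 168
keeper_bar 0.7 [299.3 186.5] 7282 241 358 126 249
lid_handle 0.56 [301.2 188.4] 7269 242 358 127 247
lid 0.91 [300.8 187. ] 7302 241 358 127 248
scale_pan 0.83 [456.6 187.8] 4822 413 495 145 230
jar 0.77 [205.9 257.7] 848 188 221 243 275
scoop 0.88 [
[... 574 characters left out ...]
), 75.96376037597656)
lid 0.98 [301.3 202. ] 6637 261 343 144 261
    ((303.89691162109375, 202.0106201171875), (110.12664794921875, 66.25405883789062), 76.5347900390625)
scale_pan 0.7 [442.2 254.4] 4302 409 474 210 290
    ((441.80364990234375, 249.70693969726562), (59.2812614440918, 75.53336334228516), 6.20344877243042)
jar 0.59 [202.7 226.6] 697 186 218 215 241
    ((202.0, 228.0), (26.0, 32.0), 90.0)
scoop 0.79 [194.4 198.6] 562 179 233 188 209
    ((206.760986328125, 201.44879150390625), (54.058509826660156, 17.460758209228516), 12.094757080078125)
latch_pivot 0.61 [338.6 197.9] 68 333 343 190 201
    ((338.4200134277344, 196.06002807617188), (13.40000057220459, 7.0), 53.13010025024414)
```

```bash
python3 - <<'E'
import cv2,numpy as np
a=cv2.imread("pics/side0.png")[90:320,120:520];b=cv2.imread("pics/top0.png")[100:310,120:520]
cv2.imwrite("pics/v1.png",cv2.resize(a,None,fx=2,fy=2,interpolation=2))
cv2.imwrite("pics/v2.png",cv2.resize(b,None,fx=2,fy=2,interpolation=2))
E
```

```text
(no output)
```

View pics/v1.png

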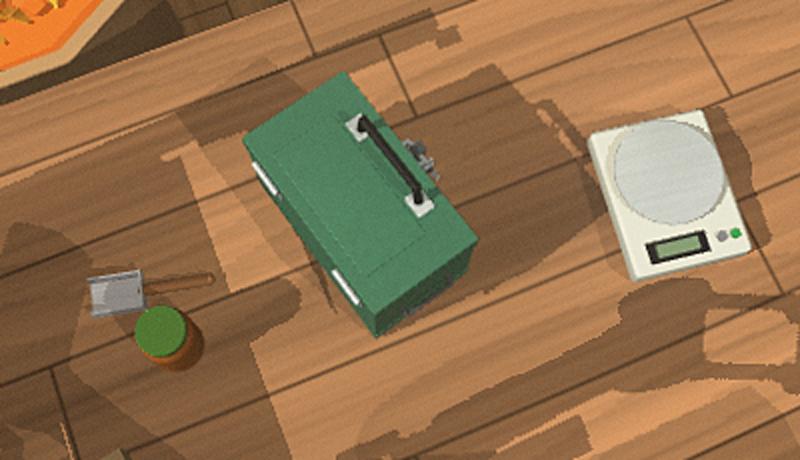

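View pics/v2.png

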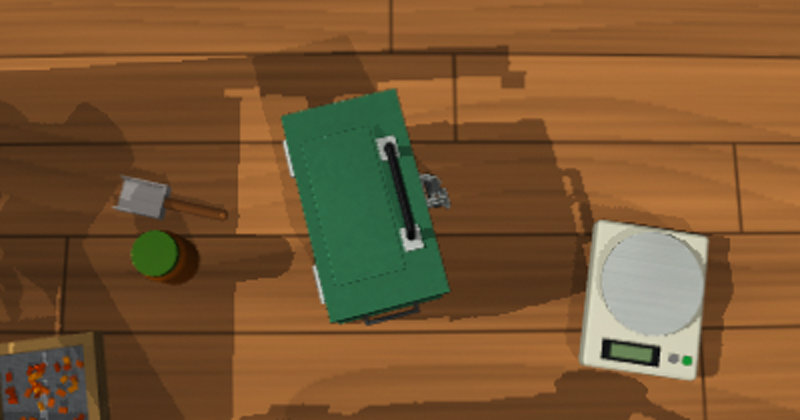

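The pictures show the case lid with its handle, the latch on its right edge, and the pan clear of it. The lid corners are at about top px (319,145), (261,157), (285,261), (344,246). Next I fit the case pose.

```bash
python3 - <<'E'
from fit import *
from scipy.optimize import minimize
c=np.load("case.npy");c[2]-=2*np.pi
P={n:get_image(n) for n in("top","side")}
M={}
for n,p in P.items():
    h=cv2.cvtColor(p["pixels"],cv2.COLOR_RGB2HSV)
    g=((h[...,0]>60)&(h[...,0]<95)&(h[...,1]>70)).astype(np.uint8)
    k,l,st,_=cv2.connectedComponentsWithStats(g);i=1+np.argmax(st[1:,4]);g=(l==i).astype(np.uint8)
    M[n]=cv2.morphologyEx(g,cv2.MORPH_CLOSE,np.ones((15,15)));print(n,st[i])
B=[[sx*75,sy*135,z] for sx in(-1,1) for sy in(-1,1) for z in(0,150)]+[[sx*77,sy*137,z] for sx in(-1,1) for sy in(-1,1) for z in(150,178)]
S=4
def cost(c,each=False):
    o=[]
    for n,p in P.items():
        hull=cv2.convexHull((proj(p,T(c,B))+.5).astype(np.float32)*S)
        im=np.zeros((400*S,640*S),np.uint8);cv2.fillPoly(im,[np.round(hull).astype(int)],1)
        o.append((im!=cv2.resize(M[n],None,fx=S,fy=S,interpolation=0)).sum()/S/S)
    return o if each else sum(o)
r=minimize(cost,c,method="Nelder-Mead",options=dict(initial_simplex=[c,c+[.01,0,0],c+[0,.01,0],c+[0,0,.05]],xatol=1e-4,fatol=.3))
c=r.x;print(c,cost(c,True));np.save("case.npy",c)
for k,v in dict(pivot=[-95,0,126.5],paddle=[-111.5,0,64.5],handle=[-47,0,216],hinge=[75,0,150]).items():print(k,T(c,v)[0].round(4),[proj(P[n],T(c,v)).round(1).tolist() for n in P])
# overlay check
out=[]
for n,p in P.items():
    im=p["pixels"][:,:,::-1];x,y=(230,110) if n=="top" else (230,110)
    im=cv2.resize(im[y:y+160,x:x+135],None,fx=2.9,fy=2.9,interpolation=2)
    L=[[a*77,b*137,178] for a,b in((1,1),(1,-1),(-1,-1),(-1,1))]
    q=((proj(p,T(c,L))+.5-[x,y])*2.9).astype(int);cv2.polylines(im,[q],1,(0,0,255))
    for v in([-95,0,126.5],[-111.5,0,64.5],[-111.5,14,64.5],[-111.5,-14,64.5],[-47,52,216],[-47,-52,216]):
        u=((proj(p,T(c,v))[0]+.5-[x,y])*2.9).astype(int);cv2.circle(im,tuple(int(t) for t in u),2,(255,0,255),-1)
    out.append(im)
cv2.imwrite("pics/v3.png",np.hstack(out))
# pan refine
for n,p in P.items():
    m=masks_of(p,"scale_pan")[0]["region"]
    h=cv2.cvtColor(p["pixels"],cv2.COLOR_RGB2HSV);u=[int(v) for v in proj(p,[.473,-.354,.055])[0]]
    print(n,"pan px",u,h[u[1],u[0]-12:u[0]+13:6].tolist(), h[u[1]-5,u[0]-36:u[0]+37:4,2].tolist())
E
```

```text
top [ 261  145   84  117 6060]
side [ 241  126  118  133 6749]
[0.57483606 0.05631803 1.81352039] [np.float64(171.8125), np.float64(769.625)]
pivot [ 0.5977 -0.0359  0.1265] [[[336.2, 195.7]], [[329.1, 168.0]]]
paddle [ 0.6016 -0.0519  0.0645] [[[340.6, 198.5]], [[333.4, 173.0]]]
handle [0.5861 0.0107 0.216 ] [[[319.3, 193.4]], [[313.9, 165.6]]]
hinge [0.5568 0.1291 0.15  ] [[[273.5, 209.6]], [[273.3, 203.4]]]
top pan px [445, 242] [[47, 13, 182], [43, 10, 178], [49, 11, 178], [45, 12, 175], [51, 10, 175]] [70, 83, 212, 184, 184, 181, 178, 177, 178, 177, 174, 174, 175, 174, 174, 175, 94, 91, 91]
side pan px [454, 175] [[35, 15, 206], [35, 14, 204], [36, 13, 202], [27, 13, 204], [37, 11, 203]] [184, 227, 214, 209, 212, 209, 204, 205, 207, 205, 205, 201, 200, 202, 205, 201, 121, 123, 124]
```

View pics/v3.png

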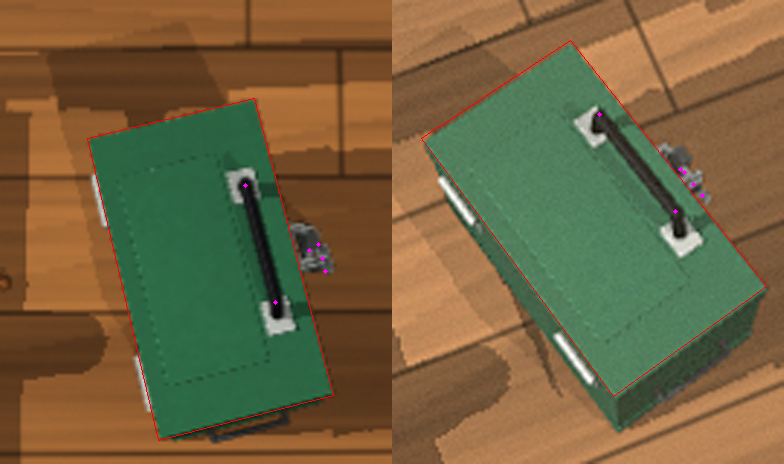

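The overlay shows the fitted lid outline lying right on the lid edges in both views, and the latch dots fall on the latch hardware. I now go to the latch side, open, with the jaws along the latch normal.

>>> play_rows:
  series:
    - {"fingers": -1,"dx": 5,"dy": -10,"dz": 35}
    - {"fingers": -1,"dx": 15,"dy": -25,"dz": 25,"turn": 0.04}
    - {"fingers": -1,"dx": 18,"dy": -36,"dz": 0,"turn": 0.04}
    - {"fingers": -1,"dx": 18,"dy": -36,"dz": 0,"turn": 0.04}
    - {"fingers": -1,"dx": 18,"dy": -36,"dz": 0,"turn": 0.04}
    - {"fingers": -1,"dx": 18,"dy": -36,"dz": 0,"turn": 0.04}
    - {"fingers": -1,"dx": 18,"dy": -36,"dz": 0,"turn": 0.04}
    - {"fingers": -1,"dx": 18,"dy": -36,"dz": 0,"turn": 0.04}
    - {"fingers": -1,"dx": 18,"dy": -36,"dz": 0,"turn": 0.04}
    - {"fingers": -1,"dx": 18,"dy": -36,"dz": 0,"turn": 0.04}
    - {"fingers": -1,"dx": 18,"dy": -36,"dz": 0,"turn": 0.04}
    - {"fingers": -1,"dx": 18,"dy": -36,"dz": 0,"turn": 0.04}
    - {"fingers": -1,"dx": 18,"dy": -36,"dz": 0,"turn": 0.04}
    - {"fingers": -1,"dx": 18,"dy": -36,"dz": 0,"turn": 0.04}
    - {"fingers": -1,"dx": 18,"dy": -36,"dz": 0,"turn": 0.04}
    - {"fingers": -1,"dx": 18,"dy": -36,"dz": 0,"turn": 0.04}
    - {"fingers": -1,"dx": 18,"dy": -36,"dz": 0,"turn": 0.04}

```text
invalid input at $.series[0]: expected keys fingers, dx, dy, dz, turn
```

>>> play_rows:
  series:
    - {"fingers": -1,"dx": 5,"dy": -10,"dz": 35,"turn": 0}
    - {"fingers": -1,"dx": 15,"dy": -25,"dz": 25,"turn": 0.04}
    - {"fingers": -1,"dx": 18,"dy": -36,"dz": 0,"turn": 0.04}
    - {"fingers": -1,"dx": 18,"dy": -36,"dz": 0,"turn": 0.04}
    - {"fingers": -1,"dx": 18,"dy": -36,"dz": 0,"turn": 0.04}
    - {"fingers": -1,"dx": 18,"dy": -36,"dz": 0,"turn": 0.04}
    - {"fingers": -1,"dx": 18,"dy": -36,"dz": 0,"turn": 0.04}
    - {"fingers": -1,"dx": 18,"dy": -36,"dz": 0,"turn": 0.04}
    - {"fingers": -1,"dx": 18,"dy": -36,"dz": 0,"turn": 0.04}
    - {"fingers": -1,"dx": 18,"dy": -36,"dz": 0,"turn": 0.04}
    - {"fingers": -1,"dx": 18,"dy": -36,"dz": 0,"turn": 0.04}
    - {"fingers": -1,"dx": 18,"dy": -36,"dz": 0,"turn": 0.04}
    - {"fingers": -1,"dx": 18,"dy": -36,"dz": 0,"turn": 0.04}
    - {"fingers": -1,"dx": 18,"dy": -36,"dz": 0,"turn": 0.04}
    - {"fingers": -1,"dx": 18,"dy": -36,"dz": 0,"turn": 0.04}
    - {"fingers": -1,"dx": 18,"dy": -36,"dz": 0,"turn": 0.04}
    - {"fingers": -1,"dx": 18,"dy": -36,"dz": 0,"turn": 0.04}

```text
clock: 3.02
position: [0.5372, -0.0713, 0.3069]
ee_rot: [0.001, 0.615, 0.788, 0.006]
contact_force: [1.1, 0.1, -0.2]
width: 0.0851
```

```bash
cat >> fit.py <<'E'
C=np.load("case.npy")
def pose():
    s=get_state();q=s["ee_rot"];p=s["position"];w,x,y,z=q
    X=np.array([1-2*(y*y+z*z),2*(x*y+w*z),2*(x*z-w*y)]);Z=np.array([2*(x*z+w*y),2*(y*z-w*x),1-2*(x*x+y*y)])
    return s,p*1000,np.arctan2(X[1],X[0]),Z
def goto(case_xyz,yaw_case=None):
    """delta (mm, rad) from the measured pose to a case-frame TCP target"""
    s,p,a,Z=pose();d=T(C,case_xyz)[0]*1000-p
    dt=None if yaw_case is None else (C[2]+yaw_case-a+np.pi/2)%np.pi-np.pi/2
    ci=np.array([[np.cos(C[2]),np.sin(C[2])],[-np.sin(C[2]),np.cos(C[2])]])@(p[:2]-C[:2]*1000)
    print("t",s["clock"],"tcp",p.round(1),"incase",ci.round(1),"yaw",round(a,3),"Z",Z.round(3),"w",round(s["width"],4),"F",s["contact_force"].round(1),"delta",d.round(1),"turn",dt,"j6",s["qpos"][5].round(2))
E
python3 -c "
from fit import *
goto([-144.5,52,48],0)"
```

```text
t 3.0167 tcp [537.2 -71.3 306.9] incase [-114.8   67.2] yaw 1.816 Z [ 0.009  0.007 -1.   ] w 0.0851 F [ 1.1  0.1 -0.2] delta [  21.9  -25.1 -258.9] turn -0.002706088066052992 j6 -2.08
```

>>> play_rows:
  series:
    - {"fingers": -1,"dx": 9,"dy": -28,"dz": -10,"turn": 0}
    - {"fingers": -1,"dx": 0,"dy": 0,"dz": -40,"turn": 0}
    - {"fingers": -1,"dx": 0,"dy": 0,"dz": -40,"turn": 0}
    - {"fingers": -1,"dx": 0,"dy": 0,"dz": -40,"turn": 0}
    - {"fingers": -1,"dx": 0,"dy": 0,"dz": -40,"turn": 0}
    - {"fingers": -1,"dx": 0,"dy": 0,"dz": -40,"turn": 0}
    - {"fingers": -1,"dx": 0,"dy": 0,"dz": -30,"turn": 0}
    - {"fingers": -1,"dx": 0,"dy": 0,"dz": -10,"turn": 0}

```text
clock: 3.68
position: [0.5541, -0.1149, 0.053]
ee_rot: [0.013, 0.62, 0.785, 0.008]
contact_force: [-0.9, -0.3, 0.1]
width: 0.0856
```

```bash
python3 -c "
from fit import *
goto([-144.5,30,48],0)
a=get_image('side');b=get_image('top')
im=np.hstack([cv2.resize(p['pixels'][110:270,290:420,::-1],None,fx=3,fy=3,interpolation=2) for p in(a,b)])
cv2.imwrite('pics/v4.png',im)"
```

```text
t 3.6833 tcp [ 554.1 -114.9   53. ] incase [-161.2   61.3] yaw 1.804 Z [ 0.031 -0.005 -1.   ] w 0.0856 F [-0.9 -0.3  0.1] delta [26.4 23.7 -5. ] turn 0.009601926938650696 j6 -2.14
```

View pics/v4.png

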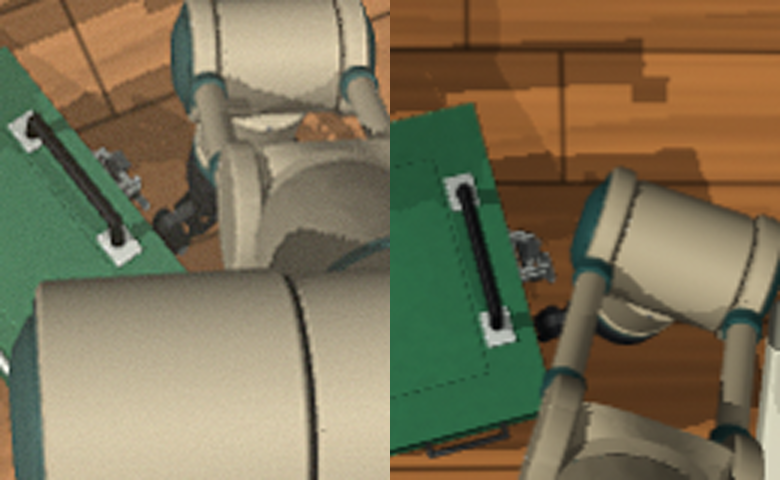

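>>> play_rows:
  series:
    - {"fingers": -1,"dx": -2,"dy": 8,"dz": -2,"turn": 0.005}
    - {"fingers": -1,"dx": -2,"dy": 8,"dz": -2,"turn": 0.005}
    - {"fingers": -1,"dx": 0,"dy": 0,"dz": 0,"turn": 0}

```text
clock: 4.03
position: [0.5576, -0.1059, 0.0548]
ee_rot: [0.024, 0.614, 0.789, 0.006]
contact_force: [-0.6, 0.6, -0.6]
width: 0.0852
```

```bash
python3 -c "
from fit import *
goto([-144.5,20,48],0)"
```

```text
t 4.0333 tcp [ 557.6 -105.9   54.8] incase [-153.3   55.7] yaw 1.819 Z [ 0.046 -0.02  -0.999] w 0.0852 F [-0.6  0.6 -0.6] delta [32.6 17.1 -6.8] turn -0.005358728305688842 j6 -2.12
```

>>> play_rows:
  series:
    - {"fingers": -1,"dx": -2,"dy": 9,"dz": -5,"turn": 0}
    - {"fingers": -1,"dx": 6,"dy": 3,"dz": -1,"turn": 0}
    - {"fingers": -1,"dx": 8,"dy": 2,"dz": -1,"turn": 0}

```text
clock: 4.28
position: [0.5784, -0.1023, 0.057]
ee_rot: [0.04, 0.611, 0.791, 0.004]
contact_force: [-0.2, -0.1, -0.2]
width: 0.0853
```

```bash
python3 -c "
from fit import *
goto([-144.5,20,48],0)"
```

```text
t 4.2833 tcp [ 578.4 -102.3   57. ] incase [-154.8   34.6] yaw 1.825 Z [ 0.069 -0.043 -0.997] w 0.0853 F [-0.2 -0.1 -0.2] delta [11.7 13.5 -9. ] turn -0.011561420898239083 j6 -2.09
```

```bash
python3 -c "
from fit import *
s=get_state();print(s['qpos'].round(3),s['qd'].round(3),s['effort'].round(1),s['moment'])"
```

```text
[-0.28   0.421  1.798 -0.029  0.845 -2.088] [ 0.094  0.101 -0.213 -0.032  0.067  0.104] [ -1.  -44.7 -18.4  -0.3  -0.6  -0.1] [-0.01421049  0.00252183 -0.00407602]
```

>>> play_rows:
  series:
    - {"fingers": -1,"dx": 0,"dy": 0,"dz": 0,"turn": 0}

```text
clock: 4.37
position: [0.5809, -0.1018, 0.0587]
ee_rot: [0.042, 0.61, 0.791, 0.005]
contact_force: [0.7, -0.6, 0.5]
width: 0.0855
```

```bash
python3 -c "
from fit import *
goto([-144.5,20,48],0)
s=get_state();print(s['qpos'].round(3),s['qd'].round(3))"
```

```text
t 4.3667 tcp [ 580.9 -101.8   58.7] incase [-155.    32.1] yaw 1.825 Z [ 0.074 -0.043 -0.996] w 0.0855 F [ 0.7 -0.6  0.5] delta [  9.3  13.1 -10.7] turn -0.011485798662599356 j6 -2.09
[-0.279  0.42   1.794 -0.028  0.845 -2.088] [ 0.004 -0.036  0.005 -0.003  0.027 -0.001]
```

>>> play_rows:
  series:
    - {"fingers": -1,"dx": 0,"dy": 0,"dz": 0,"turn": 0}

```text
clock: 4.45
position: [0.5813, -0.101, 0.0596]
ee_rot: [0.043, 0.61, 0.791, 0.006]
contact_force: [-0.2, 1.0, -0.1]
width: 0.0854
```

```bash
python3 -c "
from fit import *
goto([-144.5,20,48],0)
s=get_state();print(s['qpos'].round(4),s['effort'].round(2))
a=get_image('side');b=get_image('top')
im=np.hstack([cv2.resize(p['pixels'][120:400,270:470,::-1],None,fx=2,fy=2,interpolation=2) for p in(a,b)])
cv2.imwrite('pics/v5.png',im)"
```

```text
t 4.45 tcp [ 581.3 -101.    59.6] incase [-154.2   31.5] yaw 1.825 Z [ 0.075 -0.042 -0.996] w 0.0854 F [-0.2  1.  -0.1] delta [  8.9  12.2 -11.6] turn -0.011856136850696863 j6 -2.09
[-0.2776  0.4185  1.7936 -0.0272  0.8461 -2.0877] [-2.400e-01 -4.446e+01 -1.950e+01 -1.100e-01 -5.800e-01  2.000e-02]
```

View pics/v5.png

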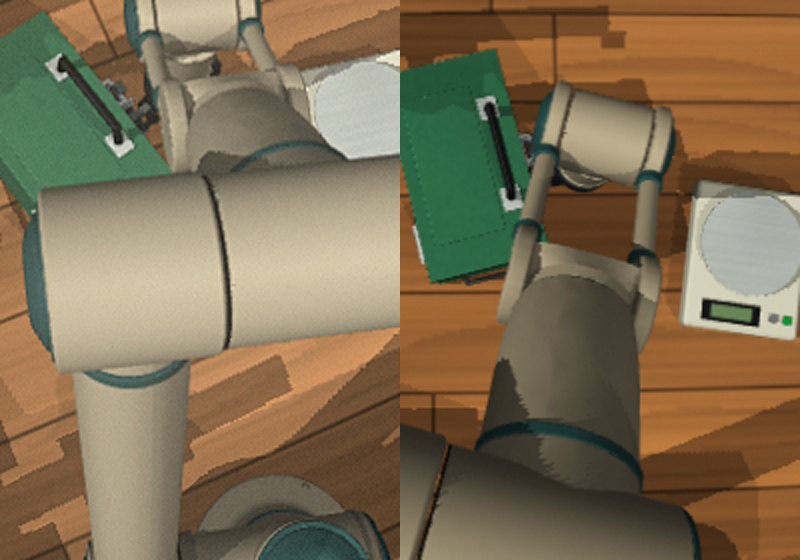

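Observations from the picture: the arm's fork overhangs the lid's near corner (top panel around (530,250)). The fork and wrist press on the lid edge, so a vertical tool cannot get behind the paddle here. Because rows keep the measured tilt, I'll try to get a slant by over-reaching on the left side, where "outwards" is the direction of the latch face.

>>> play_rows:
  series:
    - {"fingers": -1,"dx": 3,"dy": -12,"dz": 20,"turn": 0}
    - {"fingers": -1,"dx": 3,"dy": -12,"dz": 38,"turn": 0}
    - {"fingers": -1,"dx": 0,"dy": 0,"dz": 41,"turn": 0}
    - {"fingers": -1,"dx": 0,"dy": 0,"dz": 41,"turn": 0}
    - {"fingers": -1,"dx": 0,"dy": 0,"dz": 41,"turn": 0}
    - {"fingers": -1,"dx": 0,"dy": 0,"dz": 41,"turn": 0}
    - {"fingers": -1,"dx": 0,"dy": 0,"dz": 41,"turn": 0}
    - {"fingers": -1,"dx": -10,"dy": 35,"dz": 10,"turn": -0.11}
    - {"fingers": -1,"dx": -15,"dy": 38,"dz": 0,"turn": -0.12}
    - {"fingers": -1,"dx": -15,"dy": 38,"dz": 0,"turn": -0.12}
    - {"fingers": -1,"dx": -15,"dy": 38,"dz": 0,"turn": -0.12}
    - {"fingers": -1,"dx": -15,"dy": 38,"dz": 0,"turn": -0.12}
    - {"fingers": -1,"dx": -15,"dy": 38,"dz": 0,"turn": -0.12}
    - {"fingers": -1,"dx": -15,"dy": 38,"dz": 0,"turn": -0.12}
    - {"fingers": -1,"dx": -15,"dy": 38,"dz": 0,"turn": -0.12}
    - {"fingers": -1,"dx": -15,"dy": 38,"dz": 0,"turn": -0.12}
    - {"fingers": -1,"dx": -15,"dy": 38,"dz": 0,"turn": -0.12}
    - {"fingers": -1,"dx": -15,"dy": 38,"dz": 0,"turn": -0.12}
    - {"fingers": -1,"dx": -15,"dy": 38,"dz": 0,"turn": -0.12}
    - {"fingers": -1,"dx": -15,"dy": 38,"dz": 0,"turn": -0.12}

```text
clock: 6.22
position: [0.393, 0.3314, 0.3387]
ee_rot: [0.027, 0.984, 0.176, -0.019]
contact_force: [1.1, -0.1, 0.8]
width: 0.0855
```

```bash
python3 -c "
from fit import *
goto([-144.5,20,48],1.5708);print(get_state()['qpos'].round(3))"
```

```text
t 6.2167 tcp [393.  331.4 338.7] incase [310.7 110.4] yaw 0.353 Z [-0.028 -0.059 -0.998] w 0.0855 F [ 1.1 -0.1  0.8] delta [ 197.2 -420.1 -290.7] turn -0.11026413267122948 j6 0.23
[ 0.589  0.176  1.407 -0.034  1.615  0.234]
```

>>> play_rows:
  series:
    - {"fingers": -1,"dx": -25,"dy": 32,"dz": 0,"turn": -0.11}
    - {"fingers": -1,"dx": -25,"dy": 32,"dz": 0,"turn": 0}
    - {"fingers": -1,"dx": -25,"dy": 32,"dz": 0,"turn": 0}
    - {"fingers": -1,"dx": -25,"dy": 32,"dz": 0,"turn": 0}
    - {"fingers": -1,"dx": -25,"dy": 32,"dz": 0,"turn": 0}
    - {"fingers": -1,"dx": -25,"dy": 32,"dz": 0,"turn": 0}
    - {"fingers": -1,"dx": -25,"dy": 32,"dz": 0,"turn": 0}
    - {"fingers": -1,"dx": -25,"dy": 32,"dz": 0,"turn": 0}
    - {"fingers": -1,"dx": -30,"dy": 25,"dz": 0,"turn": 0}
    - {"fingers": -1,"dx": -30,"dy": 25,"dz": 0,"turn": 0}
    - {"fingers": -1,"dx": -30,"dy": 25,"dz": 0,"turn": 0}
    - {"fingers": -1,"dx": -35,"dy": 20,"dz": 0,"turn": 0}
    - {"fingers": -1,"dx": -35,"dy": 20,"dz": 0,"turn": 0}
    - {"fingers": -1,"dx": -35,"dy": 20,"dz": 0,"turn": 0}
    - {"fingers": -1,"dx": -35,"dy": 15,"dz": 0,"turn": 0}
    - {"fingers": -1,"dx": -35,"dy": 15,"dz": 0,"turn": 0}
    - {"fingers": -1,"dx": -35,"dy": 15,"dz": 0,"turn": 0}
    - {"fingers": -1,"dx": -35,"dy": 15,"dz": 0,"turn": 0}

```text
clock: 7.72
position: [-0.1709, 0.7877, 0.328]
ee_rot: [0.035, 0.992, 0.121, -0.028]
contact_force: [-1.0, 1.0, 0.3]
width: 0.0856
```

```bash
python3 -c "
from fit import *
goto([-144.5,20,48],1.5708);print(get_state()['qpos'].round(3))"
```

```text
t 7.7167 tcp [-170.9  787.7  328. ] incase [889.2 548.1] yaw 0.24 Z [-0.046 -0.077 -0.996] w 0.0856 F [-1.   1.   0.3] delta [ 761.1 -876.5 -280. ] turn 0.0025151141702473012 j6 1.45
[1.674 0.7   0.584 0.058 1.929 1.451]
```

>>> play_rows:
  series:
    - {"fingers": -1,"dx": -9,"dy": 36,"dz": 0,"turn": 0}
    - {"fingers": -1,"dx": -9,"dy": 36,"dz": 0,"turn": 0}
    - {"fingers": -1,"dx": -9,"dy": 36,"dz": 0,"turn": 0}
    - {"fingers": -1,"dx": -9,"dy": 36,"dz": 0,"turn": 0}
    - {"fingers": -1,"dx": -9,"dy": 36,"dz": 0,"turn": 0}
    - {"fingers": -1,"dx": -9,"dy": 36,"dz": 0,"turn": 0}

```text
clock: 8.22
position: [-0.2223, 0.8976, 0.2487]
ee_rot: [0.013, 0.991, 0.128, -0.037]
contact_force: [-0.4, -0.0, 0.4]
width: 0.0857
```

```bash
python3 -c "
from fit import *
goto([-144.5,20,48],1.5708);print(get_state()['qpos'].round(3))"
```

```text
t 8.2167 tcp [-222.3  897.6  248.7] incase [1008.2  571.5] yaw 0.256 Z [-0.07  -0.035 -0.997] w 0.0857 F [-0.4 -0.   0.4] delta [ 812.4 -986.3 -200.7] turn -0.01374858057649142 j6 1.48
[1.71  0.96  0.223 0.081 1.982 1.484]
```

>>> play_rows:
  series:
    - {"fingers": -1,"dx": -7,"dy": 28,"dz": 28,"turn": 0}
    - {"fingers": -1,"dx": -7,"dy": 28,"dz": 28,"turn": 0}
    - {"fingers": -1,"dx": -7,"dy": 28,"dz": 28,"turn": 0}
    - {"fingers": -1,"dx": -7,"dy": 28,"dz": 28,"turn": 0}
    - {"fingers": -1,"dx": -7,"dy": 28,"dz": 28,"turn": 0}
    - {"fingers": -1,"dx": -7,"dy": 28,"dz": 28,"turn": 0}

```text
clock: 8.72
position: [-0.232, 0.909, 0.3279]
ee_rot: [-0.064, 0.989, 0.125, -0.048]
contact_force: [-0.4, 1.0, 0.5]
width: 0.0857
```

```bash
python3 -c "
from fit import *
goto([-144.5,20,48],1.5708);print(get_state()['qpos'].round(3))"
```

```text
t 8.7167 tcp [-232.   909.   327.9] incase [1021.6  578.2] yaw 0.257 Z [-0.112  0.114 -0.987] w 0.0857 F [-0.4  1.   0.5] delta [ 822.1 -997.7 -279.9] turn -0.014526953050983948 j6 1.5
[1.711 0.878 0.22  0.1   1.912 1.499]
```

>>> play_rows:
  series:
    - {"fingers": -1,"dx": -6,"dy": 28,"dz": 28,"turn": 0}
    - {"fingers": -1,"dx": -6,"dy": 28,"dz": 28,"turn": 0}
    - {"fingers": -1,"dx": -6,"dy": 28,"dz": 28,"turn": 0}
    - {"fingers": -1,"dx": -6,"dy": 28,"dz": 28,"turn": 0}
    - {"fingers": -1,"dx": -6,"dy": 28,"dz": 28,"turn": 0}
    - {"fingers": -1,"dx": -6,"dy": 28,"dz": 28,"turn": 0}
    - {"fingers": -1,"dx": -6,"dy": 28,"dz": 28,"turn": 0}
    - {"fingers": -1,"dx": -6,"dy": 28,"dz": 28,"turn": 0}
    - {"fingers": -1,"dx": -6,"dy": 28,"dz": 28,"turn": 0}
    - {"fingers": -1,"dx": -6,"dy": 28,"dz": 28,"turn": 0}
    - {"fingers": -1,"dx": -6,"dy": 28,"dz": 28,"turn": 0}
    - {"fingers": -1,"dx": -6,"dy": 28,"dz": 28,"turn": 0}

```text
clock: 9.72
position: [-0.2414, 0.9615, 0.4759]
ee_rot: [-0.249, 0.959, 0.114, -0.072]
contact_force: [-0.1, -0.2, 0.4]
width: 0.0854
```

```bash
python3 -c "
from fit import *
goto([-144.5,20,48],1.5708);print(get_state()['qpos'].round(3))"
```

```text
t 9.7167 tcp [-241.4  961.5  475.9] incase [1074.8  574.8] yaw 0.259 Z [-0.196  0.461 -0.865] w 0.0854 F [-0.1 -0.2  0.4] delta [  831.6 -1050.2  -427.9] turn -0.016360737976672368 j6 1.51
[1.698 0.754 0.222 0.137 1.656 1.508]
```

>>> play_rows:
  series:
    - {"fingers": -1,"dx": -6,"dy": 28,"dz": 28,"turn": 0}
    - {"fingers": -1,"dx": -6,"dy": 28,"dz": 28,"turn": 0}
    - {"fingers": -1,"dx": -6,"dy": 28,"dz": 28,"turn": 0}
    - {"fingers": -1,"dx": -6,"dy": 28,"dz": 28,"turn": 0}
    - {"fingers": -1,"dx": 20,"dy": -35,"dz": 0,"turn": 0}
    - {"fingers": -1,"dx": 25,"dy": -33,"dz": 0,"turn": 0}
    - {"fingers": -1,"dx": 25,"dy": -33,"dz": 0,"turn": 0}
    - {"fingers": -1,"dx": 25,"dy": -33,"dz": 0,"turn": 0}
    - {"fingers": -1,"dx": 25,"dy": -33,"dz": 0,"turn": 0}
    - {"fingers": -1,"dx": 25,"dy": -33,"dz": 0,"turn": 0}
    - {"fingers": -1,"dx": 25,"dy": -33,"dz": 0,"turn": 0}
    - {"fingers": -1,"dx": 25,"dy": -33,"dz": 0,"turn": 0}

```text
clock: 10.72
position: [-0.0616, 0.7358, 0.4975]
ee_rot: [-0.308, 0.941, 0.112, -0.083]
contact_force: [0.9, -0.5, 0.7]
width: 0.0855
```

```bash
python3 -c "
from fit import *
goto([-200,0,100],1.5708);print(get_state()['qpos'].round(3))"
```

```text
t 10.7167 tcp [-61.6 735.8 497.5] incase [812.6 454.5] yaw 0.265 Z [-0.225  0.562 -0.796] w 0.0855 F [ 0.9 -0.5  0.7] delta [ 684.5 -873.7 -397.5] turn -0.02269418686333502 j6 1.14
[1.408 0.173 1.205 0.341 1.208 1.142]
```

>>> play_rows:
  series:
    - {"fingers": -1,"dx": 25,"dy": -32,"dz": 0,"turn": 0}
    - {"fingers": -1,"dx": 25,"dy": -32,"dz": 0,"turn": 0}
    - {"fingers": -1,"dx": 25,"dy": -32,"dz": 0,"turn": 0}
    - {"fingers": -1,"dx": 25,"dy": -32,"dz": 0,"turn": 0}
    - {"fingers": -1,"dx": 25,"dy": -32,"dz": 0,"turn": 0}
    - {"fingers": -1,"dx": 25,"dy": -32,"dz": 0,"turn": 0}
    - {"fingers": -1,"dx": 25,"dy": -32,"dz": 0,"turn": 0}
    - {"fingers": -1,"dx": 25,"dy": -32,"dz": 0,"turn": 0}
    - {"fingers": -1,"dx": 25,"dy": -32,"dz": 0,"turn": 0}
    - {"fingers": -1,"dx": 25,"dy": -32,"dz": 0,"turn": 0}
    - {"fingers": -1,"dx": 25,"dy": -32,"dz": 0,"turn": 0}
    - {"fingers": -1,"dx": 25,"dy": -32,"dz": 0,"turn": 0}
    - {"fingers": -1,"dx": 25,"dy": -32,"dz": 0,"turn": 0}
    - {"fingers": -1,"dx": 25,"dy": -32,"dz": 0,"turn": 0}
    - {"fingers": -1,"dx": 25,"dy": -32,"dz": 0,"turn": 0}
    - {"fingers": -1,"dx": 25,"dy": -32,"dz": 0,"turn": 0}
    - {"fingers": -1,"dx": 25,"dy": -32,"dz": 0,"turn": 0}
    - {"fingers": -1,"dx": 25,"dy": -32,"dz": 0,"turn": 0}
    - {"fingers": -1,"dx": 25,"dy": -32,"dz": 0,"turn": 0}
    - {"fingers": -1,"dx": 25,"dy": -32,"dz": 0,"turn": 0}

```text
clock: 12.38
position: [0.4445, 0.0733, 0.5022]
ee_rot: [-0.316, 0.941, 0.109, -0.06]
contact_force: [0.1, 1.0, -0.3]
width: 0.0854
```

```bash
python3 -c "
from fit import *
goto([-220,0,200],1.5708);print(get_state()['qpos'].round(3))"
```

```text
t 12.3833 tcp [444.5  73.3 502.2] incase [ 47.8 122.4] yaw 0.245 Z [-0.181  0.581 -0.794] w 0.0854 F [ 0.1  1.  -0.3] delta [ 183.2 -230.5 -302.2] turn -0.002610114407941566 j6 -0.39
[-0.387  0.153  1.22   0.59   2.136 -0.388]
```

>>> play_rows:
  series:
    - {"fingers": -1,"dx": 25,"dy": -32,"dz": 0,"turn": 0}
    - {"fingers": -1,"dx": 25,"dy": -32,"dz": 0,"turn": 0}
    - {"fingers": -1,"dx": 25,"dy": -32,"dz": 0,"turn": 0}
    - {"fingers": -1,"dx": 25,"dy": -32,"dz": -10,"turn": 0}
    - {"fingers": -1,"dx": 20,"dy": -25,"dz": -25,"turn": 0}
    - {"fingers": -1,"dx": 20,"dy": -25,"dz": -25,"turn": 0}
    - {"fingers": -1,"dx": 20,"dy": -25,"dz": -25,"turn": 0}
    - {"fingers": -1,"dx": 13,"dy": -15,"dz": -35,"turn": 0}
    - {"fingers": -1,"dx": 10,"dy": -12,"dz": -38,"turn": 0}
    - {"fingers": -1,"dx": 0,"dy": 0,"dz": -40,"turn": 0}
    - {"fingers": -1,"dx": 0,"dy": 0,"dz": -40,"turn": 0}
    - {"fingers": -1,"dx": 0,"dy": 0,"dz": -40,"turn": 0}
    - {"fingers": -1,"dx": 0,"dy": 0,"dz": -20,"turn": 0}

```text
clock: 13.47
position: [0.6406, -0.1733, 0.1945]
ee_rot: [-0.305, 0.946, 0.102, -0.042]
contact_force: [0.3, 0.2, -0.7]
width: 0.0855
```

```bash
python3 -c "
from fit import *
goto([-156,-3,122],1.5708);print(get_state()['qpos'].round(3))"
```

```text
t 13.4667 tcp [ 640.6 -173.3  194.5] incase [-238.7   -8.6] yaw 0.22 Z [-0.141  0.568 -0.811] w 0.0855 F [ 0.3  0.2 -0.7] delta [-25.4  78.9 -72.5] turn 0.022463544787383327 j6 -0.8
[-0.585  0.659  1.139  0.42   1.811 -0.797]
```

>>> play_rows:
  series:
    - {"fingers": -1,"dx": -6,"dy": 20,"dz": -18,"turn": 0.01}
    - {"fingers": -1,"dx": -6,"dy": 20,"dz": -18,"turn": 0.01}
    - {"fingers": -1,"dx": -6,"dy": 20,"dz": -18,"turn": 0}
    - {"fingers": -1,"dx": -6,"dy": 15,"dz": -14,"turn": 0}
    - {"fingers": -1,"dx": 0,"dy": 0,"dz": 0,"turn": 0}

```text
clock: 13.88
position: [0.6146, -0.0979, 0.1126]
ee_rot: [-0.304, 0.945, 0.107, -0.047]
contact_force: [0.2, 0.3, -0.1]
width: 0.0858
```

```bash
python3 -c "
from fit import *
goto([-107,0,58],1.5708);print(get_state()['qpos'].round(3))
a=get_image('side');b=get_image('top')
im=np.hstack([cv2.resize(p['pixels'][110:270,270:400,::-1],None,fx=3,fy=3,interpolation=2) for p in(a,b)])
cv2.imwrite('pics/v6.png',im)"
```

```text
t 13.8833 tcp [614.6 -97.9 112.6] incase [-159.3   -1.5] yaw 0.233 Z [-0.154  0.566 -0.81 ] w 0.0858 F [ 0.2  0.3 -0.1] delta [-14.   50.4 -54.6] turn 0.009361224891769382 j6 -0.84
[-0.514  0.645  1.386  0.43   1.58  -0.84 ]
```

View pics/v6.png

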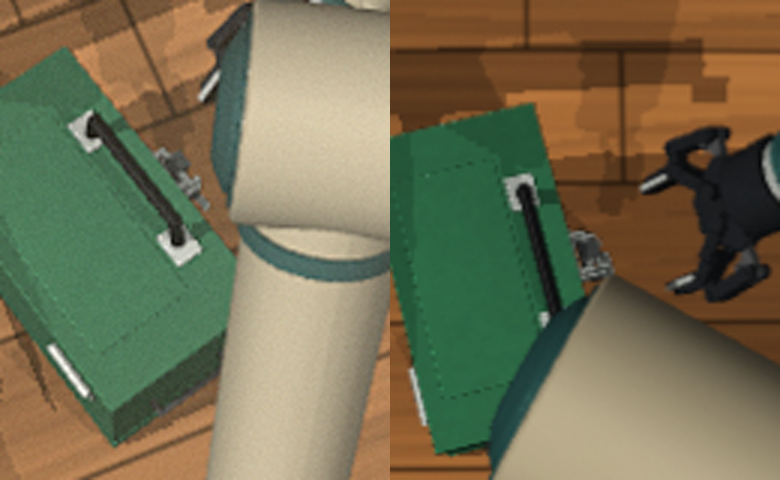

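The fingers, at top panel (655,185) and (685,285), straddle the line to the latch (595,255), slanting as wanted. I advance along the tool axis.

>>> play_rows:
  series:
    - {"fingers": -1,"dx": -4,"dy": 14,"dz": -15,"turn": 0.005}
    - {"fingers": -1,"dx": -4,"dy": 14,"dz": -15,"turn": 0.005}
    - {"fingers": -1,"dx": -4,"dy": 14,"dz": -15,"turn": 0}
    - {"fingers": -1,"dx": -2,"dy": 8,"dz": -9,"turn": 0}
    - {"fingers": -1,"dx": 0,"dy": 0,"dz": 0,"turn": 0}

```text
clock: 14.4
position: [0.6133, -0.0597, 0.0655]
ee_rot: [-0.295, 0.948, 0.112, -0.034]
contact_force: [0.9, 0.1, -0.2]
width: 0.0854
```

```bash
python3 -c "
from fit import *
goto([-107,0,58],1.5708)"
```

```text
t 14.4 tcp [613.3 -59.7  65.5] incase [-121.8   -9.5] yaw 0.235 Z [-0.131  0.551 -0.824] w 0.0854 F [ 0.9  0.1 -0.2] delta [-12.7  12.1  -7.5] turn 0.008024638870331557 j6 -0.87
```

>>> play_rows:
  series:
    - {"fingers": -1,"dx": -10,"dy": 4,"dz": -2,"turn": 0.005}
    - {"fingers": -1,"dx": 0,"dy": 0,"dz": 0,"turn": 0}

```text
clock: 14.57
position: [0.6066, -0.0588, 0.0654]
ee_rot: [-0.293, 0.949, 0.115, -0.032]
contact_force: [-0.6, 0.4, -0.0]
width: 0.0855
```

```bash
python3 -c "
from fit import *
goto([-107,0,58],1.5708);s=get_state();print(s['qpos'].round(3),s['effort'].round(2),s['moment'].round(2))"
```

```text
t 14.5667 tcp [606.6 -58.8  65.4] incase [-119.4   -3.2] yaw 0.238 Z [-0.128  0.548 -0.827] w 0.0855 F [-0.6  0.4 -0. ] delta [-6.  11.3 -7.4] turn 0.004315654542445202 j6 -0.88
[-0.469  0.644  1.512  0.451  1.415 -0.879] [  0.11 -55.58 -18.13   2.07   2.17  -0.08] [-0.22 -0.07  0.03]
```

>>> play_rows:
  series:
    - {"fingers": -1,"dx": -5,"dy": 9,"dz": -6,"turn": 0}
    - {"fingers": -1,"dx": -2,"dy": 6,"dz": -4,"turn": 0}
    - {"fingers": -1,"dx": 0,"dy": 0,"dz": 0,"turn": 0}

```text
clock: 14.82
position: [0.604, -0.0473, 0.0576]
ee_rot: [-0.29, 0.95, 0.114, -0.027]
contact_force: [0.1, 0.4, 0.1]
width: 0.0854
```

```bash
python3 -c "
from fit import *
goto([-107,0,58],1.5708);s=get_state();print(s['qpos'].round(3),s['effort'].round(2),s['moment'].round(2))"
```

```text
t 14.8167 tcp [604.  -47.3  57.6] incase [-107.6   -3.4] yaw 0.234 Z [-0.118  0.544 -0.831] w 0.0854 F [0.1 0.4 0.1] delta [-3.5 -0.3  0.4] turn 0.008591259130714235 j6 -0.88
[-0.456  0.638  1.545  0.462  1.375 -0.883] [-1.000e-01 -5.470e+01 -1.734e+01  2.010e+00  2.230e+00 -1.000e-02] [-0.27 -0.03 -0.01]
```

Positioned. Close on the paddle.

>>> play_rows:
  series:
    - {"fingers": -1,"dx": -3,"dy": 0,"dz": 0,"turn": 0.005}
    - {"fingers": 1,"dx": 0,"dy": 0,"dz": 0,"turn": 0}
    - {"fingers": 1,"dx": 0,"dy": 0,"dz": 0,"turn": 0}
    - {"fingers": 1,"dx": 0,"dy": 0,"dz": 0,"turn": 0}
    - {"fingers": 1,"dx": 0,"dy": 0,"dz": 0,"turn": 0}
    - {"fingers": 1,"dx": 0,"dy": 0,"dz": 0,"turn": 0}
    - {"fingers": 1,"dx": 0,"dy": 0,"dz": 0,"turn": 0}
    - {"fingers": 1,"dx": 0,"dy": 0,"dz": 0,"turn": 0}
  squeeze: 40

```text
clock: 15.48
position: [0.6005, -0.0487, 0.0585]
ee_rot: [-0.289, 0.95, 0.117, -0.029]
contact_force: [0.4, 1.2, 0.1]
width: 0.0272
```

```bash
python3 -c "
from fit import *
goto([-107,0,58],1.5708)"
```

```text
t 15.4833 tcp [600.5 -48.7  58.5] incase [-108.1    0.3] yaw 0.24 Z [-0.122  0.542 -0.831] w 0.0272 F [0.4 1.2 0.1] delta [ 0.   1.2 -0.5] turn 0.0023052829727703283 j6 -0.89
```

>>> play_rows:
  series:
    - {"fingers": 1,"dx": 2.2,"dy": -8.7,"dz": 3.3,"turn": 0}
    - {"fingers": 1,"dx": 2.0,"dy": -8.2,"dz": 4.6,"turn": 0}
    - {"fingers": 1,"dx": 1.8,"dy": -7.4,"dz": 5.8,"turn": 0}
    - {"fingers": 1,"dx": 1.6,"dy": -6.5,"dz": 6.9,"turn": 0}
    - {"fingers": 1,"dx": 1.3,"dy": -5.3,"dz": 7.8,"turn": 0}

```text
clock: 15.9
position: [0.6084, -0.0805, 0.0826]
ee_rot: [-0.293, 0.949, 0.116, -0.032]
contact_force: [0.3, 3.2, -6.7]
width: 0.0269
```

```bash
cat >> fit.py <<'E'
def lever():
    s,p,a,Z=pose();g=p-8*Z;R=np.array([[np.cos(C[2]),np.sin(C[2])],[-np.sin(C[2]),np.cos(C[2])]])
    c=R@(g[:2]-C[:2]*1000);o,z=-95-c[0],g[2]-126.5;al=np.arctan2(o,-z);r=np.hypot(o,z)
    print("r",r.round(1),"theta",(al-.26).round(3),"y",c[1].round(1),"w",s["width"],"F",s["contact_force"].round(1),"t",s["clock"],"Z",Z.round(3))
    for k in range(1,20):
        b=min(al+.15*k,2.26+.26)
        if b<=al+.15*(k-1): break
        o2,z2=64*np.sin(b),-64*np.cos(b);print("  dx %.1f dy %.1f dz %.1f"%((o2-o)*-np.cos(C[2]),(o2-o)*-np.sin(C[2]),z2-z));o,z=o2,z2
E
python3 -c "
from fit import *
lever()"
```

```text
r 62.6 theta 0.673 y 0.4 w 0.026936807957905224 F [ 0.3  3.2 -6.7] t 15.9 Z [-0.128  0.548 -0.826]
  dx 1.5 dy -6.0 dz 7.3
  dx 0.9 dy -3.7 dz 8.8
  dx 0.6 dy -2.4 dz 9.3
  dx 0.3 dy -1.0 dz 9.5
  dx -0.1 dy 0.3 dz 9.6
  dx -0.4 dy 1.7 dz 9.4
  dx -0.8 dy 3.1 dz 9.1
  dx -1.1 dy 4.4 dz 8.5
  dx -1.4 dy 5.5 dz 7.7
  dx -1.6 dy 6.6 dz 6.8
  dx -1.1 dy 4.2 dz 3.4
```

Moving nicely past dead centre; continue.

>>> play_rows:
  series:
    - {"fingers": 1,"dx": 1.5,"dy": -6,"dz": 7.3,"turn": 0}
    - {"fingers": 1,"dx": 0.9,"dy": -3.7,"dz": 8.8,"turn": 0}
    - {"fingers": 1,"dx": 0.6,"dy": -2.4,"dz": 9.3,"turn": 0}
    - {"fingers": 1,"dx": 0.3,"dy": -1,"dz": 9.5,"turn": 0}
    - {"fingers": 1,"dx": -0.1,"dy": 0.3,"dz": 9.6,"turn": 0}

```text
clock: 16.32
position: [0.6114, -0.0929, 0.1286]
ee_rot: [-0.295, 0.948, 0.116, -0.033]
contact_force: [0.4, 6.5, -7.9]
width: 0.0269
```

```bash
python3 -c "
from fit import *
lever()"
```

```text
r 63.7 theta 1.448 y 0.4 w 0.026866425836713653 F [ 0.4  6.5 -7.9] t 16.3167 Z [-0.131  0.552 -0.824]
  dx -0.4 dy 1.7 dz 9.4
  dx -0.8 dy 3.3 dz 9.0
  dx -1.1 dy 4.6 dz 8.4
  dx -1.4 dy 5.7 dz 7.6
  dx -1.7 dy 6.8 dz 6.6
  dx -0.8 dy 3.1 dz 2.4
```

>>> play_rows:
  series:
    - {"fingers": 1,"dx": -0.4,"dy": 1.7,"dz": 9.4,"turn": 0}
    - {"fingers": 1,"dx": -0.8,"dy": 3.3,"dz": 9,"turn": 0}
    - {"fingers": 1,"dx": -1.1,"dy": 4.6,"dz": 8.4,"turn": 0}
    - {"fingers": 1,"dx": -1.4,"dy": 5.7,"dz": 7.6,"turn": 0}
    - {"fingers": 1,"dx": -1.7,"dy": 6.8,"dz": 6.6,"turn": 0}
    - {"fingers": 1,"dx": -0.8,"dy": 3.1,"dz": 2.4,"turn": 0}

```text
clock: 16.82
position: [0.6054, -0.0687, 0.1756]
ee_rot: [-0.29, 0.949, 0.116, -0.032]
contact_force: [1.8, 1.8, -9.9]
width: 0.0263
```

```bash
python3 -c "
from fit import *
lever();print(pose()[1])"
```

```text
r 67.5 theta 2.281 y 0.5 w 0.026309332257816516 F [ 1.8  1.8 -9.9] t 16.8167 Z [-0.128  0.544 -0.829]
[605.36488609 -68.67958731 175.57963977]
```

>>> play_rows:
  series:
    - {"fingers": 1,"dx": 0,"dy": 0,"dz": 0,"turn": 0}
    - {"fingers": 1,"dx": 0,"dy": 0,"dz": 0,"turn": 0}
    - {"fingers": -1,"dx": 0,"dy": 0,"dz": 0,"turn": 0}
    - {"fingers": -1,"dx": 0,"dy": 0,"dz": 0,"turn": 0}
    - {"fingers": -1,"dx": 0,"dy": 0,"dz": 0,"turn": 0}
    - {"fingers": -1,"dx": 0,"dy": 0,"dz": 0,"turn": 0}
    - {"fingers": -1,"dx": 3,"dy": -11,"dz": 16,"turn": 0}
    - {"fingers": -1,"dx": 4,"dy": -20,"dz": 30,"turn": 0}
    - {"fingers": -1,"dx": 4,"dy": -20,"dz": 30,"turn": 0}
    - {"fingers": -1,"dx": 4,"dy": -20,"dz": 30,"turn": 0}

```text
clock: 17.65
position: [0.6146, -0.1351, 0.2872]
ee_rot: [-0.298, 0.947, 0.117, -0.039]
contact_force: [2.0, 0.0, -1.0]
width: 0.0855
```

```bash
python3 -c "
from fit import *
goto([-144.5,20,48],1.5708)
b=get_image('top');a=get_image('side')
im=np.hstack([cv2.resize(p['pixels'][150:240,290:380,::-1],None,fx=4.4,fy=4.4,interpolation=2) for p in(a,b)])
cv2.imwrite('pics/v7.png',im)
for p in(a,b):
  for l in('lever_paddle','hook_claw'):
    for m in masks_of(p,l)[:2]:print(l,round(m['p'],2),m['xy'])"
```

```text
t 17.65 tcp [ 614.6 -135.1  287.2] incase [-195.4    7.4] yaw 0.247 Z [-0.143  0.555 -0.82 ] w 0.0855 F [ 2.  0. -1.] delta [ -24.5   46.4 -239.2] turn -0.003848150593569244 j6 -0.74
lever_paddle 0.88 [345.1, 158.6]
hook_claw 0.66 [338.6, 160.9]
lever_paddle 0.75 [354.0, 193.0]
hook_claw 0.46 [347.8, 190.7]
```

View pics/v7.png

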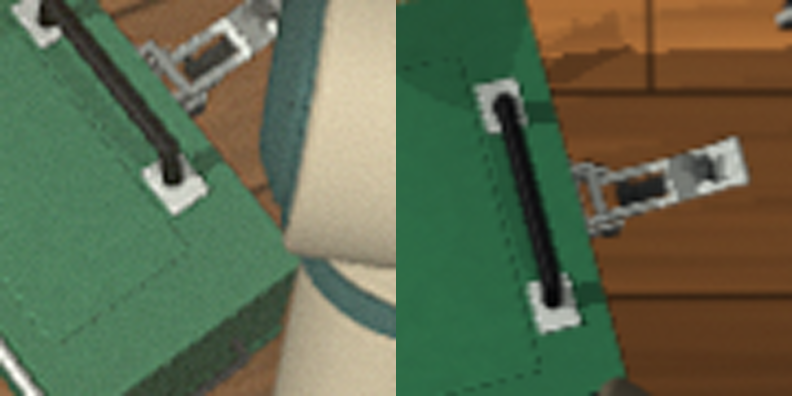

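The lever stands out from the case (top panel, about (590,190) to (740,160)) and the hook lies out along it, so the latch is open. Next I straighten the tool by over-reaching on the right side.

>>> play_rows:
  series:
    - {"fingers": -1,"dx": -5,"dy": -25,"dz": 30,"turn": 0}
    - {"fingers": -1,"dx": -10,"dy": -30,"dz": 25,"turn": 0}
    - {"fingers": -1,"dx": -20,"dy": -35,"dz": 10,"turn": 0}
    - {"fingers": -1,"dx": -21,"dy": -35,"dz": 0,"turn": 0}
    - {"fingers": -1,"dx": -21,"dy": -35,"dz": 0,"turn": 0}
    - {"fingers": -1,"dx": -21,"dy": -35,"dz": 0,"turn": 0}
    - {"fingers": -1,"dx": -21,"dy": -35,"dz": 0,"turn": 0}
    - {"fingers": -1,"dx": -21,"dy": -35,"dz": 0,"turn": 0}
    - {"fingers": -1,"dx": -21,"dy": -35,"dz": 0,"turn": 0}
    - {"fingers": -1,"dx": -21,"dy": -35,"dz": 0,"turn": 0}
    - {"fingers": -1,"dx": -21,"dy": -35,"dz": 0,"turn": 0}
    - {"fingers": -1,"dx": -21,"dy": -35,"dz": 0,"turn": 0}
    - {"fingers": -1,"dx": -21,"dy": -35,"dz": 0,"turn": 0}
    - {"fingers": -1,"dx": -21,"dy": -35,"dz": 0,"turn": 0}
    - {"fingers": -1,"dx": -21,"dy": -35,"dz": 0,"turn": 0}
    - {"fingers": -1,"dx": -21,"dy": -35,"dz": 0,"turn": 0}
    - {"fingers": -1,"dx": -21,"dy": -35,"dz": 0,"turn": 0}

```text
clock: 19.37
position: [0.2577, -0.6721, 0.3071]
ee_rot: [-0.326, 0.935, 0.129, -0.051]
contact_force: [-0.2, 0.8, 0.8]
width: 0.0851
```

```bash
python3 -c "
from fit import *
goto([-144.5,20,48],1.5708);print(get_state()['qpos'].round(3))"
```

```text
t 19.3667 tcp [ 257.7 -672.1  307.1] incase [-630.8  482.9] yaw 0.277 Z [-0.18   0.596 -0.783] w 0.0851 F [-0.2  0.8  0.8] delta [ 332.5  583.3 -259.1] turn -0.03474465955446959 j6 -1.58
[-1.296  0.978  0.225 -0.022  2.61  -1.584]
```

>>> play_rows:
  series:
    - {"fingers": -1,"dx": 7,"dy": -28,"dz": 28,"turn": 0}
    - {"fingers": -1,"dx": 7,"dy": -28,"dz": 28,"turn": 0}
    - {"fingers": -1,"dx": 7,"dy": -28,"dz": 28,"turn": 0}
    - {"fingers": -1,"dx": 7,"dy": -28,"dz": 28,"turn": 0}
    - {"fingers": -1,"dx": 7,"dy": -28,"dz": 28,"turn": 0}
    - {"fingers": -1,"dx": 7,"dy": -28,"dz": 28,"turn": 0}
    - {"fingers": -1,"dx": 7,"dy": -28,"dz": 28,"turn": 0}
    - {"fingers": -1,"dx": 7,"dy": -28,"dz": 28,"turn": 0}
    - {"fingers": -1,"dx": 7,"dy": -28,"dz": 28,"turn": 0}
    - {"fingers": -1,"dx": 7,"dy": -28,"dz": 28,"turn": 0}
    - {"fingers": -1,"dx": 7,"dy": -28,"dz": 28,"turn": 0}
    - {"fingers": -1,"dx": 7,"dy": -28,"dz": 28,"turn": 0}

```text
clock: 20.37
position: [0.2198, -0.6487, 0.4255]
ee_rot: [-0.238, 0.962, 0.13, -0.029]
contact_force: [-0.2, 0.8, 0.3]
width: 0.0854
```

```bash
python3 -c "
from fit import *
goto([-144.5,20,48],1.5708);print(get_state()['qpos'].round(3))"
```

```text
t 20.3667 tcp [ 219.8 -648.7  425.5] incase [-599.   514.1] yaw 0.268 Z [-0.118  0.45  -0.885] w 0.0854 F [-0.2  0.8  0.3] delta [ 370.4  560.  -377.5] turn -0.02527699146190976 j6 -1.63
[-1.34   0.807  0.221 -0.023  2.598 -1.626]
```

>>> play_rows:
  series:
    - {"fingers": -1,"dx": 9,"dy": -36,"dz": 18,"turn": 0}
    - {"fingers": -1,"dx": 9,"dy": -36,"dz": 18,"turn": 0}
    - {"fingers": -1,"dx": 9,"dy": -36,"dz": 18,"turn": 0}
    - {"fingers": -1,"dx": 9,"dy": -36,"dz": 18,"turn": 0}
    - {"fingers": -1,"dx": 9,"dy": -36,"dz": 18,"turn": 0}
    - {"fingers": -1,"dx": 9,"dy": -36,"dz": 18,"turn": 0}
    - {"fingers": -1,"dx": 9,"dy": -36,"dz": 18,"turn": 0}
    - {"fingers": -1,"dx": 9,"dy": -36,"dz": 18,"turn": 0}
    - {"fingers": -1,"dx": 9,"dy": -36,"dz": 18,"turn": 0}
    - {"fingers": -1,"dx": 9,"dy": -36,"dz": 18,"turn": 0}
    - {"fingers": -1,"dx": 9,"dy": -36,"dz": 18,"turn": 0}
    - {"fingers": -1,"dx": 9,"dy": -36,"dz": 18,"turn": 0}
    - {"fingers": -1,"dx": 9,"dy": -36,"dz": 18,"turn": 0}
    - {"fingers": -1,"dx": 9,"dy": -36,"dz": 18,"turn": 0}

```text
clock: 21.53
position: [0.2259, -0.7654, 0.3776]
ee_rot: [-0.086, 0.988, 0.131, -0.0]
contact_force: [0.4, 1.1, -0.1]
width: 0.0853
```

```bash
python3 -c "
from fit import *
goto([-144.5,20,48],1.5708);print(get_state()['qpos'].round(3))"
```

```text
t 21.5333 tcp [ 225.9 -765.4  377.6] incase [-713.8  536.2] yaw 0.261 Z [-0.023  0.17  -0.985] w 0.0853 F [ 0.4  1.1 -0.1] delta [ 364.2  676.6 -329.6] turn -0.018156631268160695 j6 -1.63
[-1.376  0.821  0.221  0.014  2.271 -1.63 ]
```

>>> play_rows:
  series:
    - {"fingers": -1,"dx": 9,"dy": -36,"dz": 18,"turn": 0}
    - {"fingers": -1,"dx": 9,"dy": -36,"dz": 18,"turn": 0}
    - {"fingers": -1,"dx": 9,"dy": -36,"dz": 18,"turn": 0}
    - {"fingers": -1,"dx": 9,"dy": -36,"dz": 18,"turn": 0}
    - {"fingers": -1,"dx": 9,"dy": -36,"dz": 18,"turn": 0}
    - {"fingers": -1,"dx": 9,"dy": -36,"dz": 18,"turn": 0}
    - {"fingers": -1,"dx": 10,"dy": 30,"dz": 0,"turn": 0}
    - {"fingers": -1,"dx": 18,"dy": 36,"dz": 0,"turn": 0}
    - {"fingers": -1,"dx": 18,"dy": 36,"dz": 0,"turn": 0}

```text
clock: 22.28
position: [0.2776, -0.7364, 0.3553]
ee_rot: [-0.002, 0.992, 0.124, 0.012]
contact_force: [1.9, 0.1, 0.7]
width: 0.0854
```

```bash
python3 -c "
from fit import *
goto([-47,0,240],0);print(get_state()['qpos'].round(3))"
```

```text
t 22.2833 tcp [ 277.6 -736.4  355.3] incase [-698.1  479. ] yaw 0.249 Z [ 0.023  0.007 -1.   ] w 0.0854 F [1.9 0.1 0.7] delta [ 308.5  747.1 -115.3] turn 1.5645294459107415 j6 -1.55
[-1.31   0.612  0.683  0.026  1.848 -1.552]
```

>>> play_rows:
  series:
    - {"fingers": -1,"dx": 16,"dy": 38,"dz": 0,"turn": -0.12}
    - {"fingers": -1,"dx": 16,"dy": 38,"dz": 0,"turn": -0.12}
    - {"fingers": -1,"dx": 16,"dy": 38,"dz": 0,"turn": -0.12}
    - {"fingers": -1,"dx": 16,"dy": 38,"dz": 0,"turn": -0.12}
    - {"fingers": -1,"dx": 16,"dy": 38,"dz": 0,"turn": -0.12}
    - {"fingers": -1,"dx": 16,"dy": 38,"dz": 0,"turn": -0.12}
    - {"fingers": -1,"dx": 16,"dy": 38,"dz": 0,"turn": -0.12}
    - {"fingers": -1,"dx": 16,"dy": 38,"dz": 0,"turn": -0.12}
    - {"fingers": -1,"dx": 16,"dy": 38,"dz": 0,"turn": -0.12}
    - {"fingers": -1,"dx": 16,"dy": 38,"dz": 0,"turn": -0.12}
    - {"fingers": -1,"dx": 16,"dy": 38,"dz": 0,"turn": -0.12}
    - {"fingers": -1,"dx": 16,"dy": 38,"dz": 0,"turn": -0.12}
    - {"fingers": -1,"dx": 16,"dy": 38,"dz": 0,"turn": -0.12}
    - {"fingers": -1,"dx": 16,"dy": 38,"dz": 0,"turn": 0}
    - {"fingers": -1,"dx": 16,"dy": 38,"dz": 0,"turn": 0}
    - {"fingers": -1,"dx": 16,"dy": 38,"dz": 0,"turn": 0}
    - {"fingers": -1,"dx": 16,"dy": 38,"dz": 0,"turn": 0}
    - {"fingers": -1,"dx": 16,"dy": 38,"dz": 0,"turn": 0}

```text
clock: 23.78
position: [0.5593, -0.0574, 0.3592]
ee_rot: [0.009, 0.786, -0.617, 0.024]
contact_force: [1.2, 0.2, -0.3]
width: 0.0855
```

```bash
python3 -c "
from fit import *
goto([-47,0,240],0);print(get_state()['qpos'].round(3))"
```

```text
t 23.7833 tcp [559.3 -57.4 359.2] incase [-106.7   42.4] yaw -1.331 Z [ 0.026 -0.043 -0.999] w 0.0855 F [ 1.2  0.2 -0.3] delta [  26.8   68.1 -119.2] turn 0.0031520439568293313 j6 1.13
[-0.202  0.198  1.329 -0.037  1.581  1.127]
```

>>> play_rows:
  series:
    - {"fingers": -1,"dx": 13,"dy": 34,"dz": 0,"turn": 0}
    - {"fingers": -1,"dx": 13,"dy": 34,"dz": 0,"turn": 0}
    - {"fingers": -1,"dx": 0,"dy": 0,"dz": -35,"turn": 0}
    - {"fingers": -1,"dx": 0,"dy": 0,"dz": -35,"turn": 0}
    - {"fingers": -1,"dx": 0,"dy": 0,"dz": -20,"turn": 0}
    - {"fingers": -1,"dx": 0,"dy": 0,"dz": 0,"turn": 0}

```text
clock: 24.28
position: [0.5918, 0.0266, 0.271]
ee_rot: [0.001, 0.791, -0.611, 0.03]
contact_force: [-0.2, 0.3, -0.8]
width: 0.0855
```

```bash
python3 -c "
from fit import *
goto([-47,0,208],0);print(get_state()['qpos'].round(3))"
```

```text
t 24.2833 tcp [591.8  26.6 271. ] incase [-32.9  -9.3] yaw -1.317 Z [ 0.047 -0.038 -0.998] w 0.0855 F [-0.2  0.3 -0.8] delta [ -5.6 -15.9 -63. ] turn -0.010733487423228105 j6 1.27
[-0.051  0.264  1.452 -0.036  1.377  1.271]
```

>>> play_rows:
  series:
    - {"fingers": -1,"dx": -6,"dy": -15,"dz": -5,"turn": -0.01}
    - {"fingers": -1,"dx": 0,"dy": 0,"dz": -28,"turn": 0}
    - {"fingers": -1,"dx": 0,"dy": 0,"dz": -22,"turn": 0}
    - {"fingers": -1,"dx": 0,"dy": 0,"dz": -6,"turn": 0}
    - {"fingers": -1,"dx": 0,"dy": 0,"dz": 0,"turn": 0}

```text
clock: 24.7
position: [0.5888, 0.0108, 0.2143]
ee_rot: [-0.003, 0.787, -0.615, 0.035]
contact_force: [0.3, -0.2, -0.1]
width: 0.0856
```

```bash
python3 -c "
from fit import *
goto([-47,0,208],0)"
```

```text
t 24.7 tcp [588.8  10.8 214.3] incase [-47.5  -2.6] yaw -1.328 Z [ 0.058 -0.039 -0.998] w 0.0856 F [ 0.3 -0.2 -0.1] delta [-2.6 -0.1 -6.3] turn -1.9020411407666415e-05 j6 1.26
```

>>> play_rows:
  series:
    - {"fingers": -1,"dx": 0,"dy": 0,"dz": -6,"turn": 0}
    - {"fingers": 1,"dx": 0,"dy": 0,"dz": 0,"turn": 0}
    - {"fingers": 1,"dx": 0,"dy": 0,"dz": 0,"turn": 0}
    - {"fingers": 1,"dx": 0,"dy": 0,"dz": 0,"turn": 0}
    - {"fingers": 1,"dx": 0,"dy": 0,"dz": 0,"turn": 0}
    - {"fingers": 1,"dx": 0,"dy": 0,"dz": 0,"turn": 0}
    - {"fingers": 1,"dx": 0,"dy": 0,"dz": 0,"turn": 0}
    - {"fingers": 1,"dx": 0,"dy": 0,"dz": 0,"turn": 0}
    - {"fingers": 1,"dx": 0,"dy": 0,"dz": 0,"turn": 0}
  squeeze: 30

```text
clock: 25.45
position: [0.5929, 0.0117, 0.2158]
ee_rot: [-0.007, 0.787, -0.616, 0.039]
contact_force: [0.2, -0.8, -1.9]
width: 0.0107
```

```bash
cat >> fit.py <<'E'
def lid(step=.12,end=1.5):
    s,p,a,Z=pose();g=p-8*Z;R=np.array([[np.cos(C[2]),np.sin(C[2])],[-np.sin(C[2]),np.cos(C[2])]])
    c=R@(g[:2]-C[:2]*1000);o,z=75-c[0],g[2]-150;al=np.arctan2(z,o);r=np.hypot(o,z)
    print("r",r.round(1),"phi",(al-np.arctan2(66,122)).round(3),"y",c[1].round(1),"w",s["width"].round(4),"F",s["contact_force"].round(1),"M",s["moment"].round(2),"t",s["clock"],"Z",Z.round(3),s["qpos"].round(2))
    for k in range(1,20):
        b=min(al+step*k,end+np.arctan2(66,122))
        if b<=al+step*(k-1): break
        o2,z2=138.7*np.cos(b),138.7*np.sin(b);print("  dx %.1f dy %.1f dz %.1f"%((o2-o)*-np.cos(C[2]),(o2-o)*-np.sin(C[2]),z2-z));o,z=o2,z2
E
python3 -c "
from fit import *
lid()"
```

```text
Traceback (most recent call last):
  File "fit.py", line 27, in lid
    print("r",r.round(1),"phi",(al-np.arctan2(66,122)).round(3),"y",c[1].round(1),"w",s["width"].round(4),"F",s["contact_force"].round(1),"M",s["moment"].round(2),"t",s["clock"],"Z",Z.round(3),s["qpos"].round(2))
                                                                                      ^^^^^^^^^^^^^^^^
AttributeError: 'float' object has no attribute 'round'
```

```bash
sed -i 's/s\["width"\].round(4)/round(s["width"],4)/' fit.py; python3 -c "
from fit import *
lid()"
```

```text
r 142.8 phi 0.047 y -6.4 w 0.0107 F [ 0.2 -0.8 -1.9] M [-0.08 -0.02  0.07] t 25.45 Z [ 0.071 -0.037 -0.997] [-0.08  0.28  1.57 -0.03  1.22  1.26]
  dx -3.1 dy 12.5 dz 11.6
  dx -2.6 dy 10.7 dz 12.5
  dx -3.0 dy 12.1 dz 11.1
  dx -3.3 dy 13.3 dz 9.5
  dx -3.5 dy 14.3 dz 7.8
  dx -3.7 dy 15.1 dz 6.0
  dx -3.9 dy 15.7 dz 4.1
  dx -4.0 dy 16.0 dz 2.1
  dx -4.0 dy 16.1 dz 0.1
  dx -4.0 dy 16.0 dz -1.9
  dx -3.9 dy 15.7 dz -3.8
  dx -3.8 dy 15.2 dz -5.7
  dx -0.4 dy 1.6 dz -0.7
```

>>> play_rows:
  series:
    - {"fingers": 1,"dx": -1.8,"dy": 7,"dz": 14,"turn": 0}
    - {"fingers": 1,"dx": -2.3,"dy": 9,"dz": 13.5,"turn": 0}
    - {"fingers": 1,"dx": -2.6,"dy": 10.7,"dz": 12.5,"turn": 0}
    - {"fingers": 1,"dx": -3,"dy": 12.1,"dz": 11.1,"turn": 0}

```text
clock: 25.78
position: [0.5838, 0.0474, 0.2614]
ee_rot: [-0.003, 0.786, -0.616, 0.039]
contact_force: [2.2, -0.8, -5.1]
width: 0.0105
```

```bash
python3 -c "
from fit import *
lid()"
```

```text
r 146.7 phi 0.454 y -6.2 w 0.0105 F [ 2.2 -0.8 -5.1] M [-0.26 -0.34  0.07] t 25.7833 Z [ 0.066 -0.043 -0.997] [-0.01  0.25  1.5  -0.04  1.33  1.33]
  dx -4.5 dy 18.2 dz 2.3
  dx -3.6 dy 14.6 dz 7.1
  dx -3.8 dy 15.3 dz 5.2
  dx -3.9 dy 15.8 dz 3.3
  dx -4.0 dy 16.1 dz 1.3
  dx -4.0 dy 16.1 dz -0.7
  dx -3.9 dy 15.9 dz -2.6
  dx -3.8 dy 15.5 dz -4.6
  dx -2.7 dy 10.7 dz -4.4
```

>>> play_rows:
  series:
    - {"fingers": 1,"dx": -3.4,"dy": 13.8,"dz": 8.5,"turn": 0}
    - {"fingers": 1,"dx": -3.6,"dy": 14.6,"dz": 7.1,"turn": 0}
    - {"fingers": 1,"dx": -3.8,"dy": 15.3,"dz": 5.2,"turn": 0}
    - {"fingers": 1,"dx": -3.9,"dy": 15.8,"dz": 3.3,"turn": 0}

```text
clock: 26.12
position: [0.5705, 0.1005, 0.2895]
ee_rot: [0.003, 0.786, -0.617, 0.047]
contact_force: [1.1, -3.8, -2.4]
width: 0.0104
```

```bash
sed -i 's/g=p-8\*Z;R=\(.*\)$/g=p-8*Z;R=\1/; s/o,z=75-c\[0\],g\[2\]-150/o,z=75-c[0],g[2]-158/' fit.py; python3 -c "
from fit import *
lid(end=1.55)"
```

```text
r 142.8 phi 0.86 y -6.0 w 0.0104 F [ 1.1 -3.8 -2.4] M [-0.83 -0.07 -0.01] t 26.1167 Z [ 0.071 -0.063 -0.995] [ 0.1   0.23  1.46 -0.07  1.39  1.44]
  dx -4.2 dy 16.8 dz -1.4
  dx -4.0 dy 16.1 dz 0.6
  dx -4.0 dy 16.1 dz -1.4
  dx -3.9 dy 15.8 dz -3.4
  dx -3.8 dy 15.3 dz -5.3
  dx -2.7 dy 11.0 dz -5.2
```

>>> play_rows:
  series:
    - {"fingers": 1,"dx": -4,"dy": 16.4,"dz": 1.5,"turn": 0}
    - {"fingers": 1,"dx": -4,"dy": 16.1,"dz": 0,"turn": 0}
    - {"fingers": 1,"dx": -4,"dy": 16.1,"dz": -2,"turn": 0}
    - {"fingers": 1,"dx": -3.9,"dy": 15.8,"dz": -3.6,"turn": 0}

```text
clock: 26.45
position: [0.5551, 0.1613, 0.2919]
ee_rot: [0.006, 0.785, -0.617, 0.056]
contact_force: [1.7, -3.3, -3.1]
width: 0.0106
```

```bash
python3 -c "
from fit import *
lid(end=1.6)"
```

```text
r 145.5 phi 1.299 y -5.6 w 0.0106 F [ 1.7 -3.3 -3.1] M [-0.61 -0.13  0.09] t 26.45 Z [ 0.08  -0.079 -0.994] [ 0.22  0.23  1.45 -0.1   1.4   1.57]
  dx -3.5 dy 14.0 dz -11.3
  dx -3.7 dy 14.8 dz -6.5
  dx -1.8 dy 7.2 dz -4.0
```

>>> play_rows:
  series:
    - {"fingers": 1,"dx": -3.8,"dy": 15.3,"dz": -5,"turn": 0}
    - {"fingers": 1,"dx": -3.7,"dy": 14.8,"dz": -6.5,"turn": 0}
    - {"fingers": 1,"dx": -1.8,"dy": 7.2,"dz": -4,"turn": 0}

```text
clock: 26.7
position: [0.5456, 0.1988, 0.2781]
ee_rot: [0.008, 0.785, -0.616, 0.06]
contact_force: [3.0, -3.1, -3.9]
width: 0.0102
```

```bash
python3 -c "
from fit import *
lid(end=1.7)"
```

```text
r 146.5 phi 1.582 y -5.3 w 0.0102 F [ 3.  -3.1 -3.9] M [-0.68 -0.38  0.1 ] t 26.7 Z [ 0.085 -0.086 -0.993] [ 0.3   0.24  1.47 -0.11  1.37  1.64]
  dx -2.4 dy 9.7 dz -15.6
```

Past 1.5; open the fingers a little and lift off.

>>> play_rows:
  series:
    - {"fingers": 0.4,"dx": 0,"dy": 0,"dz": 0,"turn": 0}
    - {"fingers": 0.4,"dx": 0,"dy": 0,"dz": 0,"turn": 0}
    - {"fingers": 0.4,"dx": 0,"dy": 0,"dz": 0,"turn": 0}
    - {"fingers": 0.4,"dx": 0,"dy": 2,"dz": 12,"turn": 0}
    - {"fingers": 0.4,"dx": 0,"dy": 2,"dz": 25,"turn": 0}
    - {"fingers": 0.4,"dx": 0,"dy": 0,"dz": 35,"turn": 0}
    - {"fingers": 0.4,"dx": 0,"dy": 0,"dz": 40,"turn": 0}
    - {"fingers": 0.4,"dx": -30,"dy": -10,"dz": 20,"turn": 0}
    - {"fingers": 0.4,"dx": -38,"dy": -10,"dz": 0,"turn": 0}
    - {"fingers": 0.4,"dx": -38,"dy": -10,"dz": 0,"turn": 0}
    - {"fingers": -1,"dx": -38,"dy": -10,"dz": 0,"turn": 0}
    - {"fingers": -1,"dx": -38,"dy": -10,"dz": 0,"turn": 0}

```text
clock: 27.7
position: [0.3637, 0.1499, 0.4161]
ee_rot: [0.006, 0.783, -0.62, 0.059]
contact_force: [0.2, -1.3, 0.4]
width: 0.0488
```

```bash
python3 -c "
from fit import *
goto([0,0,300],0);print(get_state()['qpos'].round(2))
b=get_image('top');a=get_image('side')
im=np.hstack([cv2.resize(p['pixels'][110:270,220:355,::-1],None,fx=2.9,fy=2.9,interpolation=2) for p in(a,b)])
cv2.imwrite('pics/v8.png',im)
for n,p in(('side',a),('top',b)):
  for l in('tin_purple','tin_orange','tin_green'):
    for m in masks_of(p,l)[:2]:
      print(n,l,round(m['p'],2),m['xy'],m['region'].sum(),atz(p,[m['xy']],.144).round(4))
  h=cv2.cvtColor(p['pixels'],cv2.COLOR_RGB2HSV)
  for y in(-85,0,85):
    u=proj(p,T(C,[0,y,144]))[0].astype(int);print(n,y,u,h[u[1],u[0]])"
```

```text
t 27.7 tcp [363.7 149.9 416.1] incase [141.5 182.5] yaw -1.342 Z [ 0.085 -0.083 -0.993] w 0.0488 F [ 0.2 -1.3  0.4] delta [ 211.1  -93.5 -116.1] turn 0.014426459597476793 j6 1.64
[ 0.31 -0.08  1.51 -0.11  1.66  1.64]
side tin_purple 0.93 [284.7, 171.4] 484 [[0.6255 0.073  0.144 ]]
side tin_orange 0.68 [299.2, 185.7] 211 [[0.5768 0.0536 0.144 ]]
side tin_green 0.7 [321.2, 215.4] 220 [[0.4862 0.0328 0.144 ]]
side -85 [278 160] [145 134  84]
side 0 [298 186] [ 11 197 180]
side 85 [319 213] [ 45 127  90]
top tin_purple 0.77 [295.5, 182.2] 408 [[0.6311 0.0727 0.144 ]]
top tin_orange 0.56 [299.8, 204.4] 376 [[0.5714 0.0611 0.144 ]]
top tin_green 0.8 [308.3, 234.4] 312 [[0.4925 0.0389 0.144 ]]
top tin_green 0.28 [297.0, 181.0] 382 [[0.6343 0.0687 0.144 ]]
top -85 [294 172] [140 199  68]
top 0 [301 203] [ 12 255 175]
top 85 [309 234] [ 48 188  69]
```

View pics/v8.png

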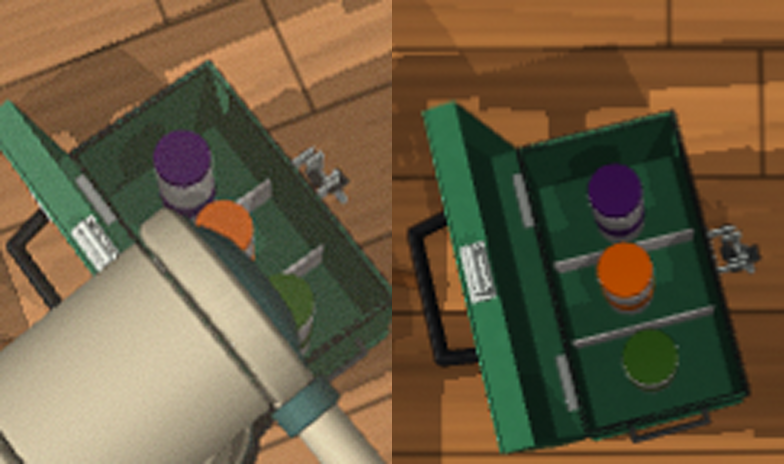

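The picture shows the lid open, with the purple tin in the far place (top px about (297,175.5); side px (283,164.5)), orange in the middle and green near. All three are upright.

```bash
python3 -c "
from fit import *
b=get_image('top');a=get_image('side')
R=np.array([[np.cos(C[2]),np.sin(C[2])],[-np.sin(C[2]),np.cos(C[2])]])
def topc(p,lo,hi,box,vmin=40):
    h=cv2.cvtColor(p['pixels'],cv2.COLOR_RGB2HSV);m=((h[...,0]>=lo)&(h[...,0]<=hi)&(h[...,1]>90)&(h[...,2]>vmin)).astype(np.uint8)
    z=np.zeros_like(m);x0,y0,x1,y1=box;z[y0:y1,x0:x1]=m[y0:y1,x0:x1]
    k,l,st,ce=cv2.connectedComponentsWithStats(z);i=1+np.argmax(st[1:,4]);return st[i],ce[i]
for n,p,box in(('side',a,(265,145,305,205)),('top',b,(280,155,315,200))):
    st,c=topc(p,125,160,box);print(n,st,c)
ua=[283.1,164.5];ub=[296.9,175.5]
for p,u in((a,ua),(b,ub)):
    w=atz(p,[u],.144)[0];print(w.round(4),(R@(w[:2]-C[:2])*1000).round(1))
print(tri(a,ua,b,ub))
"
```

```text
side [273 155  19  19 282] [282.13475177 164.12765957]
top [288 166  18  19 271] [296.36531365 175.29520295]
[0.6442 0.07   0.144 ] [ -3.4 -70.6]
[0.6493 0.0691 0.144 ] [ -5.5 -75.4]
[0.65371794 0.06909174 0.12239563]
```

>>> play_rows:
  series:
    - {"fingers": -1,"dx": 12,"dy": -4,"dz": 0,"turn": 0.12}
    - {"fingers": -1,"dx": 12,"dy": -4,"dz": 0,"turn": 0.12}
    - {"fingers": -1,"dx": 12,"dy": -4,"dz": 0,"turn": 0.12}
    - {"fingers": -1,"dx": 12,"dy": -4,"dz": 0,"turn": 0.12}
    - {"fingers": -1,"dx": 12,"dy": -4,"dz": 0,"turn": 0.12}
    - {"fingers": -1,"dx": 12,"dy": -4,"dz": 0,"turn": 0.12}
    - {"fingers": -1,"dx": 12,"dy": -4,"dz": 0,"turn": 0.12}
    - {"fingers": -1,"dx": 12,"dy": -4,"dz": 0,"turn": 0.12}
    - {"fingers": -1,"dx": 12,"dy": -4,"dz": 0,"turn": 0.12}
    - {"fingers": -1,"dx": 12,"dy": -4,"dz": 0,"turn": 0.12}
    - {"fingers": -1,"dx": 12,"dy": -4,"dz": 0,"turn": 0.12}
    - {"fingers": -1,"dx": 12,"dy": -4,"dz": 0,"turn": 0.12}
    - {"fingers": -1,"dx": 12,"dy": -4,"dz": 0,"turn": 0.12}
    - {"fingers": -1,"dx": 12,"dy": -4,"dz": 0,"turn": 0.12}
    - {"fingers": -1,"dx": 12,"dy": -4,"dz": 0,"turn": 0.12}
    - {"fingers": -1,"dx": 12,"dy": -4,"dz": 0,"turn": 0.12}
    - {"fingers": -1,"dx": 12,"dy": -4,"dz": 0,"turn": 0.12}
    - {"fingers": -1,"dx": 12,"dy": -4,"dz": 0,"turn": 0.12}
    - {"fingers": -1,"dx": 12,"dy": -4,"dz": 0,"turn": 0.12}

```text
clock: 29.78
position: [0.6176, 0.0708, 0.4003]
ee_rot: [-0.046, 0.868, 0.494, 0.021]
contact_force: [0.2, 0.2, 0.6]
width: 0.0856
```

```bash
python3 -c "
from fit import *
goto([0,-75,250],0);print(get_state()['qpos'].round(2))"
```

```text
t 29.7833 tcp [617.6  70.8 400.3] incase [  3.8 -45. ] yaw 1.033 Z [-0.009  0.1   -0.995] w 0.0856 F [0.2 0.2 0.6] delta [  30.1    3.5 -150.3] turn 0.7803320934037812 j6 -1.07
[-0.06  0.31  1.08  0.1   1.76 -1.07]
```

>>> play_rows:
  series:
    - {"fingers": -1,"dx": 4,"dy": 0,"dz": -10,"turn": 0.12}
    - {"fingers": -1,"dx": 4,"dy": 0,"dz": -10,"turn": 0.12}
    - {"fingers": -1,"dx": 4,"dy": 0,"dz": -10,"turn": 0.12}
    - {"fingers": -1,"dx": 4,"dy": 0,"dz": -10,"turn": 0.12}
    - {"fingers": -1,"dx": 4,"dy": 0,"dz": -10,"turn": 0.12}
    - {"fingers": -1,"dx": 4,"dy": 0,"dz": -10,"turn": 0.12}
    - {"fingers": -1,"dx": 4,"dy": 0,"dz": -10,"turn": 0.06}
    - {"fingers": -1,"dx": 0,"dy": 0,"dz": -10,"turn": 0}

```text
clock: 30.45
position: [0.6588, 0.0672, 0.3065]
ee_rot: [-0.053, 0.6, 0.798, -0.001]
contact_force: [-0.5, 0.0, -0.0]
width: 0.0851
```

```bash
python3 -c "
from fit import *
goto([-4,-73,118],0);print(get_state()['qpos'].round(2))"
```

```text
t 30.45 tcp [658.8  67.2 306.5] incase [ -9.6 -84.1] yaw 1.849 Z [-0.087  0.061 -0.994] w 0.0851 F [-0.5  0.  -0. ] delta [ -12.2    2.7 -188.5] turn -0.035519378201541496 j6 -1.88
[-0.03  0.43  1.11  0.06  1.68 -1.88]
```

>>> play_rows:
  series:
    - {"fingers": -1,"dx": 0,"dy": -25,"dz": 20,"turn": -0.03}
    - {"fingers": -1,"dx": 3,"dy": -40,"dz": 5,"turn": 0}
    - {"fingers": -1,"dx": 3,"dy": -40,"dz": 0,"turn": 0}
    - {"fingers": -1,"dx": 3,"dy": -40,"dz": 0,"turn": 0}
    - {"fingers": -1,"dx": 3,"dy": -40,"dz": 0,"turn": 0}
    - {"fingers": -1,"dx": 3,"dy": -40,"dz": 0,"turn": 0}
    - {"fingers": -1,"dx": 3,"dy": -40,"dz": 0,"turn": 0}
    - {"fingers": -1,"dx": 3,"dy": -40,"dz": 0,"turn": 0}
    - {"fingers": -1,"dx": 3,"dy": -40,"dz": 0,"turn": 0}
    - {"fingers": -1,"dx": 5,"dy": -40,"dz": 0,"turn": 0}
    - {"fingers": -1,"dx": 10,"dy": -39,"dz": 0,"turn": 0}
    - {"fingers": -1,"dx": 10,"dy": -39,"dz": 0,"turn": 0}
    - {"fingers": -1,"dx": 33,"dy": -23,"dz": 5,"turn": 0}
    - {"fingers": -1,"dx": 33,"dy": -23,"dz": 5,"turn": 0}
    - {"fingers": -1,"dx": 32,"dy": -22,"dz": 10,"turn": 0}

```text
clock: 31.7
position: [0.7474, -0.4494, 0.2917]
ee_rot: [-0.052, 0.623, 0.78, -0.002]
contact_force: [-0.5, 0.4, -2.9]
width: 0.0854
```

```bash
python3 -c "
from fit import *
goto([-4,-73,118],0);print(get_state()['qpos'].round(2))"
```

```text
t 31.7 tcp [ 747.4 -449.4  291.7] incase [-532.4  -45.9] yaw 1.791 Z [-0.084  0.061 -0.995] w 0.0854 F [-0.5  0.4 -2.9] delta [-100.7  519.4 -173.7] turn 0.022326502380896507 j6 -2.41
[-0.62  0.91  0.23  0.    2.11 -2.41]
```

>>> play_rows:
  series:
    - {"fingers": -1,"dx": 29,"dy": -20,"dz": 18,"turn": 0}
    - {"fingers": -1,"dx": 29,"dy": -20,"dz": 18,"turn": 0}
    - {"fingers": -1,"dx": 29,"dy": -20,"dz": 18,"turn": 0}
    - {"fingers": -1,"dx": 29,"dy": -20,"dz": 18,"turn": 0}
    - {"fingers": -1,"dx": 29,"dy": -20,"dz": 18,"turn": 0}

```text
clock: 32.12
position: [0.7781, -0.4812, 0.2967]
ee_rot: [0.013, 0.627, 0.779, 0.006]
contact_force: [-0.2, -0.4, -0.5]
width: 0.0855
```

```bash
python3 -c "
from fit import *
goto([-4,-73,118],0);print(get_state()['qpos'].round(2))"
```

```text
t 32.1167 tcp [ 778.1 -481.2  296.7] incase [-570.7  -68.1] yaw 1.787 Z [ 0.028 -0.006 -1.   ] w 0.0855 F [-0.2 -0.4 -0.5] delta [-131.5  551.2 -178.7] turn 0.02652729372645668 j6 -2.42
[-0.63  0.91  0.22  0.01  1.99 -2.42]
```

>>> play_rows:
  series:
    - {"fingers": -1,"dx": -9,"dy": 37,"dz": 5,"turn": 0.02}
    - {"fingers": -1,"dx": -9,"dy": 38,"dz": 0,"turn": 0}
    - {"fingers": -1,"dx": -9,"dy": 38,"dz": 0,"turn": 0}
    - {"fingers": -1,"dx": -9,"dy": 38,"dz": 0,"turn": 0}
    - {"fingers": -1,"dx": -9,"dy": 38,"dz": 0,"turn": 0}
    - {"fingers": -1,"dx": -9,"dy": 38,"dz": 0,"turn": 0}
    - {"fingers": -1,"dx": -9,"dy": 38,"dz": 0,"turn": 0}
    - {"fingers": -1,"dx": -9,"dy": 38,"dz": 0,"turn": 0}
    - {"fingers": -1,"dx": -9,"dy": 38,"dz": 0,"turn": 0}
    - {"fingers": -1,"dx": -9,"dy": 38,"dz": 0,"turn": 0}
    - {"fingers": -1,"dx": -9,"dy": 38,"dz": 0,"turn": 0}
    - {"fingers": -1,"dx": -9,"dy": 38,"dz": 0,"turn": 0}
    - {"fingers": -1,"dx": -9,"dy": 38,"dz": 0,"turn": 0}
    - {"fingers": -1,"dx": -7,"dy": 28,"dz": 0,"turn": 0}
    - {"fingers": -1,"dx": -3,"dy": 14,"dz": 0,"turn": 0}
    - {"fingers": -1,"dx": 0,"dy": 0,"dz": 0,"turn": 0}

```text
clock: 33.45
position: [0.6473, 0.0771, 0.34]
ee_rot: [0.053, 0.619, 0.783, 0.027]
contact_force: [0.6, -0.9, -0.1]
width: 0.0853
```

```bash
python3 -c "
from fit import *
goto([-4,-73,118],0);print(get_state()['qpos'].round(2))"
```

```text
t 33.45 tcp [647.3  77.1 340. ] incase [  2.8 -75.4] yaw 1.8 Z [ 0.116 -0.023 -0.993] w 0.0853 F [ 0.6 -0.9 -0.1] delta [  -0.7   -7.2 -222. ] turn 0.013458578279355038 j6 -1.78
[ 0.03  0.3   1.24 -0.03  1.49 -1.78]
```

>>> play_rows:
  series:
    - {"fingers": -1,"dx": -1,"dy": -8,"dz": -20,"turn": 0.01}
    - {"fingers": -1,"dx": 0,"dy": 0,"dz": -38,"turn": 0}
    - {"fingers": -1,"dx": 0,"dy": 0,"dz": -38,"turn": 0}
    - {"fingers": -1,"dx": 0,"dy": 0,"dz": -35,"turn": 0}
    - {"fingers": -1,"dx": 0,"dy": 0,"dz": -15,"turn": 0}
    - {"fingers": -1,"dx": 0,"dy": 0,"dz": 0,"turn": 0}

```text
clock: 33.95
position: [0.6508, 0.0688, 0.2091]
ee_rot: [0.07, 0.613, 0.786, 0.039]
contact_force: [-1.0, 0.1, 0.3]
width: 0.085
```

```bash
python3 -c "
from fit import *
goto([-4,-73,122],0);print(get_state()['qpos'].round(2))"
```

```text
t 33.95 tcp [650.8  68.8 209.1] incase [ -6.1 -76.8] yaw 1.812 Z [ 0.158 -0.024 -0.987] w 0.085 F [-1.   0.1  0.3] delta [ -4.2   1.2 -87.1] turn 0.0016481291499939044 j6 -1.79
[ 0.01  0.34  1.51 -0.03  1.14 -1.79]
```

>>> play_rows:
  series:
    - {"fingers": -1,"dx": -4,"dy": 1,"dz": -20,"turn": 0}
    - {"fingers": -1,"dx": -2,"dy": 0,"dz": -25,"turn": 0}
    - {"fingers": -1,"dx": -2,"dy": 0,"dz": -20,"turn": 0}
    - {"fingers": -1,"dx": 0,"dy": 0,"dz": -10,"turn": 0}
    - {"fingers": -1,"dx": 0,"dy": 0,"dz": 0,"turn": 0}

```text
clock: 34.37
position: [0.6502, 0.0663, 0.1447]
ee_rot: [0.08, 0.614, 0.784, 0.046]
contact_force: [-1.1, 0.7, -0.4]
width: 0.0855
```

```bash
python3 -c "
from fit import *
goto([-4,-73,122],0);s=get_state();print(s['qpos'].round(2),s['effort'].round(1))"
```

```text
t 34.3667 tcp [650.2  66.3 144.7] incase [ -8.4 -75.5] yaw 1.807 Z [ 0.182 -0.026 -0.983] w 0.0855 F [-1.1  0.7 -0.4] delta [ -3.5   3.7 -22.7] turn 0.006210249598748829 j6 -1.79
[ 0.01  0.37  1.63 -0.03  0.96 -1.79] [  0.1 -45.9 -23.2  -0.1  -1.2   0. ]
```

>>> play_rows:
  series:
    - {"fingers": -1,"dx": -4,"dy": 4,"dz": -12,"turn": 0}
    - {"fingers": -1,"dx": -2,"dy": 1,"dz": -12,"turn": 0}
    - {"fingers": -1,"dx": 0,"dy": 0,"dz": 0,"turn": 0}
    - {"fingers": 0.1,"dx": 0,"dy": 0,"dz": 0,"turn": 0}
    - {"fingers": 0.6,"dx": 0,"dy": 0,"dz": 0,"turn": 0}
    - {"fingers": 1,"dx": 0,"dy": 0,"dz": 0,"turn": 0}
    - {"fingers": 1,"dx": 0,"dy": 0,"dz": 0,"turn": 0}
    - {"fingers": 1,"dx": 0,"dy": 0,"dz": 0,"turn": 0}
  squeeze: 30

```text
clock: 35.03
position: [0.6551, 0.0695, 0.1359]
ee_rot: [0.091, 0.614, 0.782, 0.054]
contact_force: [-0.4, 0.2, -1.5]
width: 0.0496
```

```bash
python3 -c "
from fit import *
goto([-4,-73,122],0);s=get_state();print(s['qpos'].round(2),s['effort'].round(1))"
```

```text
t 35.0333 tcp [655.1  69.5 135.9] incase [ -6.5 -81. ] yaw 1.804 Z [ 0.208 -0.027 -0.978] w 0.0496 F [-0.4  0.2 -1.5] delta [ -8.4   0.5 -13.9] turn 0.010009943787705033 j6 -1.77
[ 0.02  0.38  1.65 -0.04  0.9  -1.77] [  0.  -47.4 -23.8  -0.2  -1.3  -0. ]
```

>>> play_rows:
  series:
    - {"fingers": 1,"dx": 0,"dy": 0,"dz": 10,"turn": 0}
    - {"fingers": 1,"dx": 0,"dy": 0,"dz": 22,"turn": 0}
    - {"fingers": 1,"dx": 0,"dy": 0,"dz": 30,"turn": 0}
    - {"fingers": 1,"dx": 0,"dy": 0,"dz": 30,"turn": 0}
    - {"fingers": 1,"dx": 0,"dy": 0,"dz": 30,"turn": 0}
    - {"fingers": 1,"dx": 0,"dy": 0,"dz": 30,"turn": 0}
    - {"fingers": 1,"dx": 0,"dy": 0,"dz": 30,"turn": 0}
    - {"fingers": 1,"dx": 0,"dy": 0,"dz": 20,"turn": 0}
    - {"fingers": 1,"dx": 0,"dy": 0,"dz": 0,"turn": 0}
  squeeze: 45

```text
clock: 35.78
position: [0.648, 0.069, 0.3473]
ee_rot: [0.086, 0.614, 0.783, 0.05]
contact_force: [1.1, -0.0, -1.1]
width: 0.0486
```

```bash
python3 -c "
from fit import *
goto([-4,-73,122],0);s=get_state();print(s['qpos'].round(2))
b=get_image('top');a=get_image('side')
im=np.hstack([cv2.resize(p['pixels'][90:270,230:370,::-1],None,fx=2.8,fy=2.8,interpolation=2) for p in(a,b)])
cv2.imwrite('pics/v9.png',im)
# pan: light-grey disc in top and side
for n,p in(('side',a),('top',b)):
    m=masks_of(p,'scale_pan')
    h=cv2.cvtColor(p['pixels'],cv2.COLOR_RGB2HSV)
    best=None
    e=cv2.Canny(cv2.cvtColor(p['pixels'],cv2.COLOR_RGB2GRAY),20,60);d=cv2.distanceTransform(255-e,cv2.DIST_L2,5)
    t=np.linspace(0,6.28,120);c0=np.array([.474,-.354])
    for dx in np.arange(-.02,.0201,.001):
      for dy in np.arange(-.02,.0201,.001):
        q=proj(p,np.c_[c0[0]+dx+.075*np.cos(t),c0[1]+dy+.075*np.sin(t),0*t+.055]).round().astype(int)
        v=np.minimum(d[q[:,1],q[:,0]],4).mean()
        if best is None or v<best[0]:best=(v,c0+[dx,dy])
    print(n,best)
"
```

```text
t 35.7833 tcp [648.   69.  347.3] incase [ -5.3 -74.1] yaw 1.804 Z [ 0.197 -0.027 -0.98 ] w 0.0486 F [ 1.1 -0.  -1.1] delta [  -1.4    1.  -225.3] turn 0.009188922324664617 j6 -1.79
[ 0.02  0.25  1.3  -0.03  1.39 -1.79]
side (np.float32(0.5198967), array([ 0.471, -0.355]))
top (np.float32(0.67992246), array([ 0.479, -0.352]))
```

View pics/v9.png

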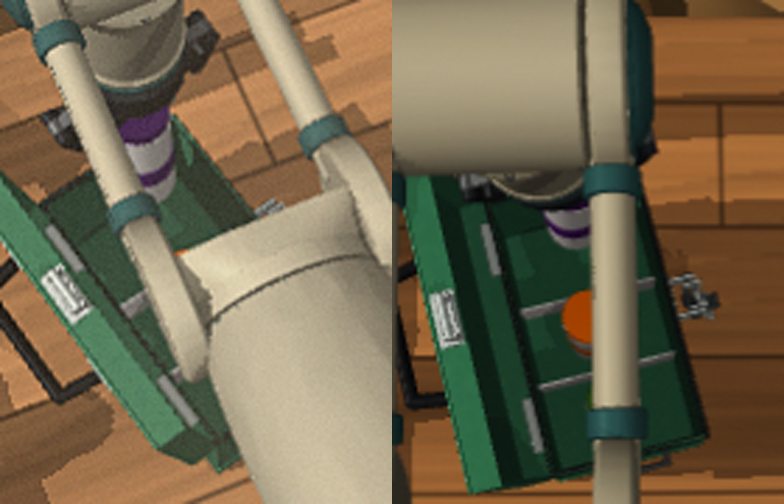

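The tin hangs upright in the gripper above the case and the orange tin is still in place. Next I carry it to the pan.

>>> play_rows:
  series:
    - {"fingers": 1,"dx": -6,"dy": -15,"dz": 0,"turn": 0}
    - {"fingers": 1,"dx": -11,"dy": -27,"dz": 0,"turn": 0}
    - {"fingers": 1,"dx": -13,"dy": -32,"dz": 0,"turn": 0}
    - {"fingers": 1,"dx": -13,"dy": -32,"dz": 0,"turn": 0}
    - {"fingers": 1,"dx": -13,"dy": -32,"dz": 0,"turn": 0}
    - {"fingers": 1,"dx": -13,"dy": -32,"dz": 0,"turn": 0}
    - {"fingers": 1,"dx": -13,"dy": -32,"dz": 0,"turn": 0}
    - {"fingers": 1,"dx": -13,"dy": -32,"dz": 0,"turn": 0}
    - {"fingers": 1,"dx": -13,"dy": -32,"dz": 0,"turn": 0}
    - {"fingers": 1,"dx": -13,"dy": -32,"dz": 0,"turn": 0}
    - {"fingers": 1,"dx": -13,"dy": -32,"dz": 0,"turn": 0}
    - {"fingers": 1,"dx": -13,"dy": -32,"dz": 0,"turn": 0}
    - {"fingers": 1,"dx": -11,"dy": -27,"dz": 0,"turn": 0}
    - {"fingers": 1,"dx": -6,"dy": -15,"dz": 0,"turn": 0}
    - {"fingers": 1,"dx": 0,"dy": 0,"dz": 0,"turn": 0}

```text
clock: 37.23
position: [0.4547, -0.3431, 0.2939]
ee_rot: [0.045, 0.614, 0.787, 0.037]
contact_force: [0.8, 1.2, -2.7]
width: 0.0489
```

```bash
python3 -c "
from fit import *
goto([-4,-73,122],0);s,p,a,Z=pose();g=p-8*Z+np.array([-5.8,-1.4,0]);print(s['qpos'].round(2),'to pan',475-g[0],-353.5-g[1],179-p[2])"
```

```text
t 37.2333 tcp [ 454.7 -343.1  293.9] incase [-358.8  212.6] yaw 1.814 Z [ 0.116  0.004 -0.993] w 0.0489 F [ 0.8  1.2 -2.7] delta [ 192.   413.1 -171.9] turn -0.0005883060201024026 j6 -2.65
[-0.82  0.2   1.49  0.09  1.38 -2.65] to pan 27.02230850585096 -8.984713947047453 -114.88390100002704
```

>>> play_rows:
  series:
    - {"fingers": 1,"dx": 9,"dy": -3,"dz": 0,"turn": -0.08}
    - {"fingers": 1,"dx": 9,"dy": -3,"dz": -5,"turn": -0.08}
    - {"fingers": 1,"dx": 6,"dy": -3,"dz": -15,"turn": -0.08}
    - {"fingers": 1,"dx": 0,"dy": 0,"dz": -22,"turn": 0}
    - {"fingers": 1,"dx": 0,"dy": 0,"dz": -22,"turn": 0}
    - {"fingers": 1,"dx": 0,"dy": 0,"dz": -15,"turn": 0}
    - {"fingers": 1,"dx": 0,"dy": 0,"dz": -5,"turn": 0}

```text
clock: 37.82
position: [0.4753, -0.3457, 0.1937]
ee_rot: [0.037, 0.71, 0.702, 0.033]
contact_force: [-0.9, -0.7, -1.7]
width: 0.0488
```

```bash
python3 -c "
from fit import *
goto([-4,-73,122],0);s,p,a,Z=pose();g=p-8*Z+np.array([-5.8,-1.4,0]);print(s['qpos'].round(2),'to pan',475-g[0],-353.5-g[1],179-p[2])"
```

```text
t 37.8167 tcp [ 475.3 -345.7  193.7] incase [-366.3  193.2] yaw 1.559 Z [ 0.099 -0.006 -0.995] w 0.0488 F [-0.9 -0.7 -1.7] delta [171.4 415.7 -71.7] turn 0.2549730981477629 j6 -2.37
[-0.79  0.28  1.62  0.07  1.16 -2.37] to pan 6.2916886480031735 -6.416748406749434 -14.659583073828713
```

```bash
python3 -c "
from fit import *
from scipy.spatial.transform import Rotation as Ro
f=lambda q:Ro.from_quat([q[1],q[2],q[3],q[0]])
print((f(get_state()['ee_rot'])*f([.091,.614,.782,.054]).inv()).apply([0,0,1]))
b=get_image('top');a=get_image('side')
im=np.hstack([cv2.resize(p['pixels'][y:y+150,390:520,::-1],None,fx=3,fy=3,interpolation=2) for p,y in((a,110),(b,180))])
cv2.imwrite('pics/v10.png',im)"
```

```text
[ 0.09708758 -0.07262117  0.99262287]
```

View pics/v10.png

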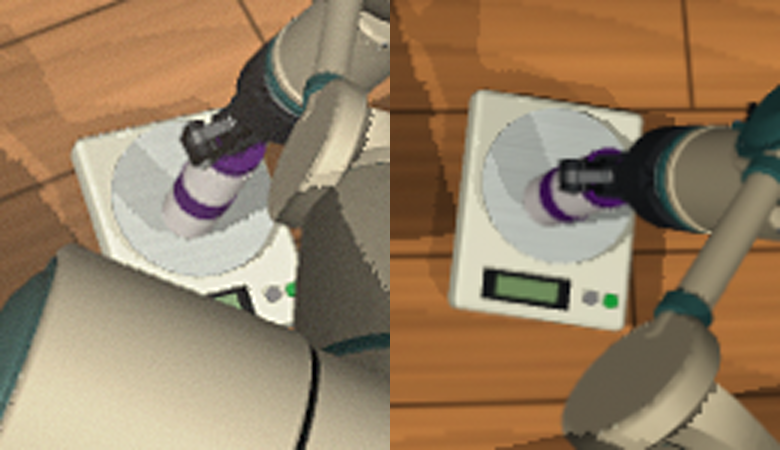

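The tin is over the pan (tin foot at top panel (545,205)), but the gripper drift makes it lean about 7° outwards. I go out and back radially, using the reach limit to straighten it before setting it down.

>>> play_rows:
  series:
    - {"fingers": 1,"dx": 0,"dy": 0,"dz": 20,"turn": 0}
    - {"fingers": 1,"dx": 16,"dy": -12,"dz": 20,"turn": 0}
    - {"fingers": 1,"dx": 26,"dy": -19,"dz": 15,"turn": 0}
    - {"fingers": 1,"dx": 29,"dy": -22,"dz": 5,"turn": 0}
    - {"fingers": 1,"dx": 29,"dy": -22,"dz": 5,"turn": 0}
    - {"fingers": 1,"dx": 29,"dy": -22,"dz": 5,"turn": 0}
    - {"fingers": 1,"dx": 29,"dy": -22,"dz": 5,"turn": 0}
    - {"fingers": 1,"dx": 29,"dy": -22,"dz": 5,"turn": 0}
    - {"fingers": 1,"dx": 29,"dy": -22,"dz": 5,"turn": 0}
    - {"fingers": 1,"dx": 20,"dy": -15,"dz": 5,"turn": 0}

```text
clock: 38.75
position: [0.7173, -0.522, 0.3]
ee_rot: [0.04, 0.709, 0.703, 0.034]
contact_force: [1.0, -1.2, -2.6]
width: 0.0487
```

```bash
cat >> fit.py <<'E'
from scipy.spatial.transform import Rotation as Ro
_f=lambda q:Ro.from_quat([q[1],q[2],q[3],q[0]])
def tin():
    s,p,a,Z=pose();D=_f(s["ee_rot"])*_f([.091,.614,.782,.054]).inv()
    # tin foot relative to TCP, at the grip
    foot=T(C,[-5,-73,12])[0]*1000-np.array([655.1,69.5,135.9]);f=p+D.apply(foot)
    print("t",s["clock"],"tcp",p.round(1),"axis",D.apply([0,0,1]).round(3),"foot",f.round(1),"to pan",(np.array([475,-353.5,55])-f).round(1),"F",s["contact_force"].round(1),"w",round(s["width"],4),s["qpos"].round(2))
E
python3 -c "
from fit import *
tin()"
```

```text
t 38.75 tcp [ 717.3 -522.   300. ] axis [ 0.092 -0.069  0.993] foot [ 697.9 -511.9  177.8] to pan [-222.9  158.4 -122.8] F [ 1.  -1.2 -2.6] w 0.0487 [-0.73  0.75  0.54  0.06  1.76 -2.28]
```

>>> play_rows:
  series:
    - {"fingers": 1,"dx": 29,"dy": -21,"dz": 5,"turn": 0}
    - {"fingers": 1,"dx": 29,"dy": -21,"dz": 15,"turn": 0}
    - {"fingers": 1,"dx": 29,"dy": -21,"dz": 15,"turn": 0}
    - {"fingers": 1,"dx": -16,"dy": 12,"dz": 0,"turn": 0}
    - {"fingers": 1,"dx": -29,"dy": 21,"dz": -5,"turn": 0}
    - {"fingers": 1,"dx": -29,"dy": 21,"dz": -5,"turn": 0}
    - {"fingers": 1,"dx": -29,"dy": 21,"dz": -5,"turn": 0}
    - {"fingers": 1,"dx": -29,"dy": 21,"dz": -5,"turn": 0}
    - {"fingers": 1,"dx": -29,"dy": 21,"dz": -5,"turn": 0}
    - {"fingers": 1,"dx": -29,"dy": 21,"dz": -5,"turn": 0}
    - {"fingers": 1,"dx": -29,"dy": 21,"dz": -5,"turn": 0}
    - {"fingers": 1,"dx": -15,"dy": 10,"dz": 0,"turn": 0}

```text
clock: 39.75
position: [0.5324, -0.3809, 0.2433]
ee_rot: [0.047, 0.709, 0.703, 0.039]
contact_force: [-0.9, -0.2, -2.3]
width: 0.0488
```

```bash
python3 -c "
from fit import *
tin()"
```

```text
t 39.75 tcp [ 532.4 -380.9  243.3] axis [ 0.076 -0.066  0.995] foot [ 514.9 -371.3  120.8] to pan [-39.9  17.8 -65.8] F [-0.9 -0.2 -2.3] w 0.0488 [-0.77  0.34  1.41  0.08  1.29 -2.35]
```

>>> play_rows:
  series:
    - {"fingers": 1,"dx": 20,"dy": -15,"dz": 10,"turn": 0}
    - {"fingers": 1,"dx": 30,"dy": -22,"dz": 8,"turn": 0}
    - {"fingers": 1,"dx": 30,"dy": -22,"dz": 8,"turn": 0}
    - {"fingers": 1,"dx": 30,"dy": -22,"dz": 8,"turn": 0}
    - {"fingers": 1,"dx": 30,"dy": -22,"dz": 8,"turn": 0}
    - {"fingers": 1,"dx": 30,"dy": -22,"dz": 8,"turn": 0}
    - {"fingers": 1,"dx": 30,"dy": -22,"dz": 8,"turn": 0}
    - {"fingers": 1,"dx": 30,"dy": -22,"dz": 8,"turn": 0}
    - {"fingers": 1,"dx": 30,"dy": -22,"dz": 15,"turn": 0}
    - {"fingers": 1,"dx": 30,"dy": -22,"dz": 15,"turn": 0}
    - {"fingers": 1,"dx": 30,"dy": -22,"dz": 15,"turn": 0}

```text
clock: 40.67
position: [0.7769, -0.5511, 0.3031]
ee_rot: [0.063, 0.709, 0.701, 0.045]
contact_force: [0.4, -0.6, -1.3]
width: 0.0486
```

```bash
python3 -c "
from fit import *
tin()"
```

```text
t 40.6667 tcp [ 776.9 -551.1  303.1] axis [ 0.045 -0.052  0.998] foot [ 763.3 -543.   179.9] to pan [-288.3  189.5 -124.9] F [ 0.4 -0.6 -1.3] w 0.0486 [-0.72  0.9   0.22  0.08  1.88 -2.25]
```

>>> play_rows:
  series:
    - {"fingers": 1,"dx": 28,"dy": -23,"dz": 18,"turn": 0}
    - {"fingers": 1,"dx": 28,"dy": -23,"dz": 18,"turn": 0}
    - {"fingers": 1,"dx": -16,"dy": 11,"dz": 0,"turn": 0}
    - {"fingers": 1,"dx": -30,"dy": 20,"dz": -5,"turn": 0}
    - {"fingers": 1,"dx": -30,"dy": 20,"dz": -5,"turn": 0}
    - {"fingers": 1,"dx": -30,"dy": 20,"dz": -5,"turn": 0}
    - {"fingers": 1,"dx": -30,"dy": 20,"dz": -5,"turn": 0}
    - {"fingers": 1,"dx": -30,"dy": 20,"dz": -5,"turn": 0}
    - {"fingers": 1,"dx": -30,"dy": 20,"dz": -5,"turn": 0}
    - {"fingers": 1,"dx": -30,"dy": 20,"dz": -5,"turn": 0}
    - {"fingers": 1,"dx": -30,"dy": 20,"dz": -5,"turn": 0}
    - {"fingers": 1,"dx": -20,"dy": 13,"dz": -5,"turn": 0}
    - {"fingers": 1,"dx": -10,"dy": 6,"dz": -5,"turn": 0}

```text
clock: 41.75
position: [0.5085, -0.3745, 0.2684]
ee_rot: [0.112, 0.705, 0.699, 0.051]
contact_force: [0.1, 0.1, -1.3]
width: 0.0483
```

```bash
python3 -c "
from fit import *
tin()"
```

```text
t 41.75 tcp [ 508.5 -374.5  268.4] axis [-0.035  0.009  0.999] foot [ 504.7 -374.   144.3] to pan [-29.7  20.5 -89.3] F [ 0.1  0.1 -1.3] w 0.0483 [-0.8   0.23  1.53  0.12  1.16 -2.4 ]
```

>>> play_rows:
  series:
    - {"fingers": 1,"dx": -10,"dy": 7,"dz": -12,"turn": 0}
    - {"fingers": 1,"dx": -10,"dy": 7,"dz": -18,"turn": 0}
    - {"fingers": 1,"dx": -8,"dy": 5,"dz": -18,"turn": 0}
    - {"fingers": 1,"dx": 0,"dy": 0,"dz": -15,"turn": 0}
    - {"fingers": 1,"dx": 0,"dy": 0,"dz": -8,"turn": 0}
    - {"fingers": 1,"dx": 0,"dy": 0,"dz": -3,"turn": 0}

```text
clock: 42.25
position: [0.4808, -0.3558, 0.211]
ee_rot: [0.129, 0.703, 0.698, 0.051]
contact_force: [-0.1, -0.7, -2.0]
width: 0.0487
```

```bash
python3 -c "
from fit import *
tin()"
```

```text
t 42.25 tcp [ 480.8 -355.8  211. ] axis [-0.057  0.033  0.998] foot [ 479.9 -358.3   86.9] to pan [ -4.9   4.8 -31.9] F [-0.1 -0.7 -2. ] w 0.0487 [-0.82  0.2   1.72  0.13  0.96 -2.44]
```

>>> play_rows:
  series:
    - {"fingers": 1,"dx": -2,"dy": 2,"dz": -12,"turn": 0}
    - {"fingers": 1,"dx": -1,"dy": 1,"dz": -9,"turn": 0}
    - {"fingers": 1,"dx": 0,"dy": 0,"dz": -5,"turn": 0}
    - {"fingers": 1,"dx": 0,"dy": 0,"dz": -4,"turn": 0}

```text
clock: 42.58
position: [0.4819, -0.3563, 0.1866]
ee_rot: [0.136, 0.702, 0.698, 0.051]
contact_force: [-0.3, 0.1, -1.8]
width: 0.0488
```

```bash
python3 -c "
from fit import *
tin()"
```

```text
t 42.5833 tcp [ 481.9 -356.3  186.6] axis [-0.068  0.043  0.997] foot [ 482.3 -360.1   62.5] to pan [-7.3  6.6 -7.5] F [-0.3  0.1 -1.8] w 0.0488 [-0.82  0.22  1.77  0.14  0.89 -2.46]
```

>>> play_rows:
  series:
    - {"fingers": 1,"dx": 0,"dy": 0,"dz": -5,"turn": 0}
    - {"fingers": 1,"dx": 0,"dy": 0,"dz": -4,"turn": 0}
    - {"fingers": 1,"dx": 0,"dy": 0,"dz": -3,"turn": 0}

```text
clock: 42.83
position: [0.4865, -0.3582, 0.1791]
ee_rot: [0.141, 0.702, 0.696, 0.054]
contact_force: [-0.9, 4.4, 16.1]
width: 0.0486
```

```bash
python3 -c "
from fit import *
tin()"
```

```text
t 42.8333 tcp [ 486.5 -358.2  179.1] axis [-0.078  0.047  0.996] foot [ 488.1 -362.5   55. ] to pan [-13.1   9.    0. ] F [-0.9  4.4 16.1] w 0.0486 [-0.82  0.23  1.78  0.15  0.86 -2.46]
```

>>> play_rows:
  series:
    - {"fingers": 1,"dx": 0,"dy": 0,"dz": 0.5,"turn": 0}
    - {"fingers": -0.25,"dx": 0,"dy": 0,"dz": 0,"turn": 0}
    - {"fingers": -0.4,"dx": 0,"dy": 0,"dz": 0,"turn": 0}
    - {"fingers": -0.7,"dx": 0,"dy": 0,"dz": 0,"turn": 0}
    - {"fingers": -0.9,"dx": 0,"dy": 0,"dz": 0,"turn": 0}
    - {"fingers": -0.9,"dx": 0,"dy": 0,"dz": 5,"turn": 0}
    - {"fingers": -0.9,"dx": 0,"dy": 0,"dz": 12,"turn": 0}
    - {"fingers": -0.9,"dx": 0,"dy": 0,"dz": 25,"turn": 0}
    - {"fingers": -0.9,"dx": 0,"dy": 0,"dz": 35,"turn": 0}
    - {"fingers": -0.9,"dx": 0,"dy": 0,"dz": 40,"turn": 0}
    - {"fingers": -0.9,"dx": 0,"dy": 0,"dz": 40,"turn": 0}
    - {"fingers": -0.9,"dx": -15,"dy": -30,"dz": 20,"turn": 0}
    - {"fingers": -0.9,"dx": -15,"dy": -35,"dz": 0,"turn": 0}
    - {"fingers": -0.9,"dx": -15,"dy": -35,"dz": 0,"turn": 0}
    - {"fingers": -0.9,"dx": -15,"dy": -35,"dz": 0,"turn": 0}
    - {"fingers": -0.9,"dx": -15,"dy": -35,"dz": 0,"turn": 0}
    - {"fingers": -0.9,"dx": 0,"dy": 0,"dz": 0,"turn": 0}

```text
clock: 44.25
position: [0.4087, -0.5325, 0.3735]
ee_rot: [0.147, 0.7, 0.697, 0.052]
contact_force: [-0.3, 0.3, -1.3]
width: 0.0814
```

```bash
python3 -c "
from fit import *
tin()
b=get_image('top');a=get_image('side')
im=np.hstack([cv2.resize(p['pixels'][100:290,230:510,::-1],None,fx=1.42,fy=2.2,interpolation=2) for p in(a,b)])
im=np.vstack([cv2.resize(p['pixels'][110:290,160:500,::-1],None,fx=1.65,fy=1.65,interpolation=2) for p in(a,b)])
cv2.imwrite('pics/v11.png',im);print(im.shape)
for n,p in(('side',a),('top',b)):
  for l in('tin_purple','tin_orange','tin_green','jar','scoop'):
    for m in masks_of(p,l)[:1]: print(n,l,round(m['p'],2),m['xy'],m['region'].sum())
  print(proj(p,[[.475,-.3535,.055],[.475,-.3535,.187]]))"
```

```text
t 44.25 tcp [ 408.7 -532.5  373.5] axis [-0.084  0.058  0.995] foot [ 411.1 -538.2  249.5] to pan [  63.9  184.7 -194.5] F [-0.3  0.3 -1.3] w 0.0814 [-1.12  0.24  1.28  0.2   1.38 -2.7 ]
(594, 561, 3)
side tin_purple 0.59 [463.5, 157.3] 722
side tin_orange 0.57 [295.7, 193.7] 611
side tin_green 0.7 [254.6, 208.2] 2568
side jar 0.73 [182.4, 234.5] 762
side scoop 0.6 [184.7, 235.9] 776
[[453.79971866 175.11126055]
 [468.41894015 156.54114053]]
top tin_purple 0.8 [460.5, 231.1] 613
top tin_orange 0.57 [299.1, 204.5] 386
top tin_green 0.85 [308.9, 235.7] 344
top jar 0.94 [199.4, 225.9] 744
top scoop 0.63 [194.9, 201.5] 514
[[445.70902248 242.22877091]
 [463.83863055 238.64109573]]
```

View pics/v11.png

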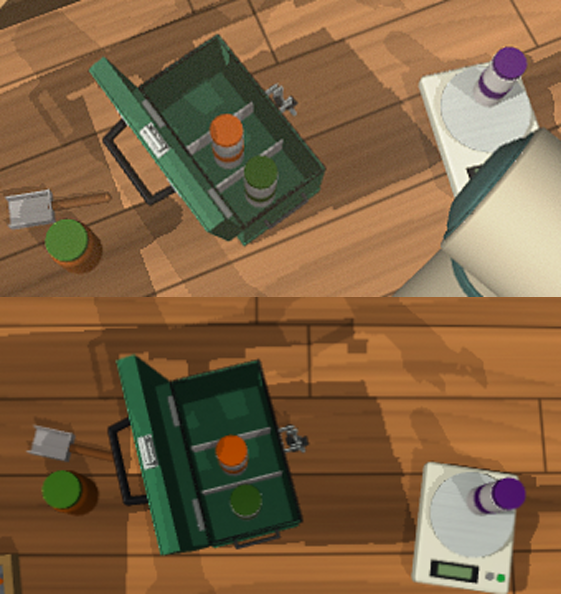

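The picture shows:
- The purple tin stands on the pan (top at lower panel (510,493)).
- Orange and green are in their places.
- The lid is back against its stop and the hook hangs free.
- The jar and scoop are where they were.

Joint 6 is near its limit, so I ease it off, then do a last upright check and hand in.

>>> play_rows:
  series:
    - {"fingers": -0.9,"dx": 0,"dy": 0,"dz": 0,"turn": -0.1}
    - {"fingers": -0.9,"dx": 0,"dy": 0,"dz": 0,"turn": 0}
    - {"fingers": -0.9,"dx": 0,"dy": 0,"dz": 0,"turn": 0}

```text
clock: 45.1
position: [0.413, -0.5243, 0.3745]
ee_rot: [0.149, 0.731, 0.665, 0.047]
contact_force: [-1.0, -0.4, -0.7]
width: 0.0806
```

```bash
python3 -c "
from fit import *
b=get_image('top');a=get_image('side')
for n,p,box in(('side',a,(440,125,500,170)),('top',b,(440,210,490,250))):
    h=cv2.cvtColor(p['pixels'],cv2.COLOR_RGB2HSV);m=np.zeros((400,640),np.uint8);x0,y0,x1,y1=box
    m[y0:y1,x0:x1]=((h[...,0]>=125)&(h[...,0]<=160)&(h[...,1]>90))[y0:y1,x0:x1]
    k,l,st,ce=cv2.connectedComponentsWithStats(m)
    for i in range(1,k):
        if st[i,4]>30: print(n,st[i],ce[i].round(1),atz(p,[ce[i]],.187)[0].round(4))
print(get_state()['qpos'].round(3));sign_off()"
```

```text
side [459 139  20  19 302] [468.6 147.9] [ 0.4953 -0.3649  0.187 ]
side [451 156  16  13  56] [456.1 164.7] [ 0.4675 -0.3146  0.187 ]
top [458 220  20  19 303] [467.9 228.7] [ 0.5001 -0.3659  0.187 ]
top [448 224   9  17  51] [450.4 233. ] [ 0.4896 -0.3193  0.187 ]
[-1.097  0.224  1.298  0.171  1.356 -2.587]
the job is handed in; nothing more can be done
```

The job is done and handed in at about 45 s.

**What I did**
- **Latch:** I pinched the lever by its paddle and swung it to about 2.28 rad, and the hook came clear of the keeper. Only upright moves are available and the arm fouled the lid edge that way. I got the needed slant by over-reaching at the edge of the arm's reach.
- **Lid:** I took it by the handle to about 1.58 rad and let go there. It stayed open.
- **Purple tin:** I lifted it out of the far place, straightened its lean, and set it on the scale pan with about 16 N at touch-down. Then I opened the fingers and backed away.

**Last checks**
- **Tin position:** Both cameras put its lid centre at about (0.498, -0.365), with the height taken as 0.187 m. The foot should be at about (0.488, -0.362), so it stands roughly 1.5 to 2.5 cm off the pan's centre and well inside it. The two cameras disagree by about 5 mm.
- **The rest:** The orange and green tins are in their places, the lid is back and the hook hangs free. The jar and scoop have not visibly moved.

**Concerns**
- **Arm against the case:** Early on the arm most likely pressed against the lid edge. The wrist force there stayed near zero, but I could not measure the force on the arm itself.
- **Lean at release:** The tin was leaning about 5° by my estimate when I let go. It looks upright in the last picture, though the 1 cm gap between foot and lid positions is about as large as the measuring error.
- **Joint 6:** It reached -2.70, its limit, during the retreat, and I backed it off to -2.59.

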